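Set the roll pressure of a bench wire feeder and shut its guard hood

TASK

Set the pressure of the wire feeder: turn its tension knob until the pointer at the end of the sprung arm stands level with the tip of the brass index on the scale. Then swing the open guard hood forward over the mechanism and lower it gently until it is fully down on its stop posts. Move the sprung arm only by its knob, do not shift the index, and leave the adjustable wrench, pliers and tin lying where they are.

Things in the scene. Friction and masses are not known exactly. Their poses are not given: they have to be found in the camera images.
- feeder: the wire feeder: a grey housing, 300 mm wide and 245 mm deep over its base plate, 165 mm high, fixed to the bench, with an aluminium face that slopes up away from the robot at 35 degrees. Origin on the bench surface, straight below the middle of the face; x to the machine's back, y to its left as seen from the robot, z up. On the face, from left to right: the arm's pivot, the black knob, the rolls, the pointer, the white scale with the brass index.
- tension_knob (a joint): angle of the tension knob, rad, 0 (slack) to 4.4, growing as the knob is turned clockwise as seen facing it; clockwise tightens. It is stiff (about 0.06 N m, 0.02 more from the spring), and stays where it is left. Its snail cam pushes the sprung arm: each radian moves the pointer tip 9.8 mm down the slope, towards the robot; turning it back lets the spring take the arm back.
- knob_grip (a point): the middle of the grip of the black tension knob: a bar 62 mm long, 16 mm thick and 35 mm deep, on a 52 mm round flange. The point lies on the knob's axis, 48 mm out from the face and 12 mm below the bar's outer end; the flange begins 23 mm below it. z points out along the knob's axis (35 degrees from vertical, leaning to the robot), x along the bar; the axes turn with the knob. Within 60 mm of the axis nothing else stands more than 22 mm out from the face.
- pressure_arm: the sprung pressure arm on the face: steel, 163 mm long from its pivot (the origin, at the left) to the tip of its pointer, with a small grooved roll on it. Only the knob may move it: pushing it by hand is a fault.
- pointer_tip (a point): tip of the dark steel pointer at the arm's right-hand end, 11 mm out from the face. Slack, it stands higher up the slope than the index.
- set_mark (a point): where the pointer tip must stand: the point of the arc swept by the pointer tip that lies level with the tip of the brass index (a wedge 10 mm wide and 25 mm long, right of the pointer, at a different place on the scale each time). Distance to the pointer tip 0 = set exactly.
- hood (a joint): angle of the guard hood, rad: 0 = fully down on its stop posts, parallel to the face; 2.18 = standing vertical; 2.53 = fully open, leaning 20 degrees back on two bumpers, where it starts. Its hinge is nearly free: past vertical it falls by its own weight (0.35 kg) to either side.
- hood_hinge (a point): middle of the hood's hinge axis, at the upper back of the face. The axis is the machine's y axis (level, left-right); this point has the machine's axes.
- hood_handle (a point): middle of the hood's handle: a level round bar 12 mm thick along y, 96 mm long between its two ends, its middle held 45 mm off the hood's free edge, 187 mm from the hinge axis. Axes turn with the hood: z out of the hood's outer side, -x from the hinge to the handle. The hood is a sheet 262 mm wide and 142 mm long with a clear window and 36 mm deep rims; shut, it covers the knob.
- adj_spanner: bystander: adjustable wrench, 194 x 47 x 12 mm, lying loose right of the feeder
- pliers: bystander: pliers with yellow grips, 150 x 55 x 15 mm, lying loose left of the feeder
- tin: bystander: open round tin, 64 mm across, 43 mm high, standing loose at the front left

How it is judged (in metres and radians):
On the way:
1. with the hood still open, the pointer stands level with the index (distance between pointer_tip and set_mark below 0.005 m and value of joint hood above 2 rad), for 0.3 s.
At the end, for the whole second after the job is handed in: The pointer tip stands within 5 mm (half the width of the index) of the point level with the index tip, and the hood is shut within 0.03 rad (5 mm at the handle) of its stop posts, both at rest (distance between pointer_tip and set_mark below 0.005 m and value of joint hood below 0.03 rad and velocity of joint each of hood, tension_knob below 0.05 rad/s); the robot touches nothing.
It fails at once if the hood is dropped or slammed: it moves down faster than 1.6 rad/s (0.3 m/s at the handle) within 0.35 rad of its stop (value of joint hood below 0.35 rad and velocity of joint hood below -1.6 rad/s).
It fails at once if the sprung arm is pushed by hand with more than 3 N (contact force between pressure_arm and the fingers above 3 N or contact force between pressure_arm and the arm above 3 N).
It fails at once if the index is shifted on the scale by more than 3 mm (distance of set_mark from where it was at the start of the episode above 0.003 m).
It fails at once if a bystander is moved by more than 25 mm (distance of any of adj_spanner, pliers, tin from where it was at the start of the episode above 0.025 m).
It also fails if it takes over 64 s, if anything falls off the work surface, if the arm or the gripper's body presses on something with over 40 N, if the wrist force passes 120 N, or if a joint passes its speed limit or range.

ROBOT

A 6-joint arm with a two-finger parallel gripper is mounted at the origin on a cart in front of the work surface, level with it; the furniture and walls round the work are solid. World frame = base frame: x ahead of the robot, y to its left, z up, the work surface at z = 0. Lengths are in mm, angles in rad, forces in N, time in s.
With the tool pointing down it reaches from about 350 to 875 mm from the base axis. Payload 4.2 kg.
Tool frame: the origin (TCP) lies midway between the tips of the shut fingers; the grasp point (between the pads) lies 19 mm behind it; z points along the fingers, y is the direction in which the jaws open and shut (so a half turn about z gives the same grasp; the last joint's range is limited). The gripper opens to 85 mm and grips with 20 to 120 N. Pads are 22 mm wide; open, the fingers measure 114 mm over their backs; the gripper's body (76 mm by 85 mm) begins 54 mm behind the grasp point. The pads swing forward as they close: fully open they stand 13 mm farther back than shut.
Start: joints at [-0.862, 0.385, 0.008, 0, -1.194, -0.259], TCP at [271.752, -562.805, 202.412] pointing down, gripper open.
Joint ranges: [-3.14, 3.14], [-1.21, 2.06], [-1.07, 1.41], [-3.16, 2.05], [-2.99, -0.16], [-3.1, 3.1]. Speed limits (rad/s): [2.79, 2.79, 3.14, 3.14, 3.14, 3.14].

INTERFACE

Orientations are given as a unit quaternion [x, y, z, w].
In Python, from bench import readout, optics, workorder, nets gives the robot as it stands. The module is installed in compiled form; this text tells all that it offers.
- The arm moves only by the tool move_arm, never from a script. Its argument "steps" is a list of rows, each a list of 7 numbers: the opening, from -1 (shut) to 1 (fully open), so that 0 is half open, then the shift along the world's x, y, z in mm, then the turn, a rotation vector about the world's x, y, z in rad. In form: [[gripper, tx, ty, tz, wx, wy, wz], ...]. A call has 1 to 5 rows; each row is the pose to reach, as a shift and turn from the pose commanded when the call began; what a row does not reach only later rows make up. A row lasts 1/12 s, in which the tool goes at most 41.7 mm and 7.16 degrees, less where a joint would pass 70% of its speed; a pose out of reach is approached as far as the arm can. A call with a gripper value outside its range is refused whole. The fingers move at their own pace and stop on an object; the grip force is fixed at half the most. Time passes only in rows, so rows that repeat a pose let the fingers close. It gives the time, the measured TCP pose, the force and the opening at its end, in the units of the state.
- readout.read_state(): the state, without advancing time (a new reading comes with each control period).
- optics.get_image(name): name is "scene" or "side" or "wrist"; returns a dict with "frame" (384x512x3 uint8, blue, green, red), "fx", "fy", "cx", "cy" (pixels), "rvec" (rotation vector, rad) and "tvec" (3), from world to camera coordinates, as OpenCV has them. Camera axes: x right, y down, z forward; pixel columns grow to the right and rows downward; lengths in mm; the calibration is good to about 2 mm. The wrist camera is an equidistant fisheye: a pixel r from the principal point sees the ray r / f radians off the axis. A picture is of the moment at which its call begins. There is no depth.
- workorder.job_done(): hands the job in, once; it reports no verdict.
Trained networks look in a picture, given as the dict that the camera call returned (one of the last four; its "shot" number tells which), for a name from the list of things; names that differ only in an ending like _2 or _b are one class to them, and where a whole thing is asked for, a point or a joint stands for the part that bears it (a point fixed in the world has none). Each returns a list of dicts, best first, with "conf" (0 to 1); they miss things now and then, are a little off and sometimes report something else, mostly with a low value. They report only what shows in the picture. A call takes as long as a camera call.
- nets.silhouettes(name, picture): "region" (384x512 bool, what is visible of it) and "extent" ([left, top, right, bottom] in pixels, round what is visible of it).
- nets.tip_of(name, picture): "uv" ([column, row] in pixels: a listed point, or the origin of a listed thing).
The state is a dict: "clock": time; "joints": joint angles; "joint_vel": joint speeds; "joint_efforts": joint torques, N m; "position": TCP position; "ee_rot": TCP orientation; "contact_force": force on the tool from outside, world axes, zero at the start; "wrist_torque": the same for the moment, N m; "gripper_width": finger opening in mm.
Only numpy, scipy, OpenCV 4.12 (cv2) and the standard library are available. Lean on these libraries where they do the work, as an engineer would, in place of code of your own. Each camera call takes 0.05 s, during which the arm holds its last target.

## Working session

There is one attempt and no reset: what is moved stays moved. The work goes in short steps, Python scripts to look and compute and a tool call to move; the robot and the scene stay as the last step left them, time stands still between calls to the robot, and variables do not carry over. Pictures are saved under pics/ and viewed, and the job is handed in when it is done.

Besides the shell and the picture viewer there is one more tool, called after "Emit:" by a JSON object that holds its "method" and its "body". move_arm: Moves the arm, as the interface text tells. Its arguments: {"type":"object","properties":{"steps":{"type":"array","items":{"type":"array","items":{"type":"number"}}}},"required":["steps"]}

```bash
mkdir -p pics; ls; cat > h.py <<'E'
import numpy as np, cv2
from scipy.spatial.transform import Rotation as R
from bench import readout, optics, workorder, nets
def ray(p,uv):
    Rm=R.from_rotvec(np.ravel(p["rvec"])).as_matrix(); t=np.ravel(p["tvec"])
    return -Rm.T@t, Rm, t
def proj(p,X):
    Rm=R.from_rotvec(np.ravel(p["rvec"])).as_matrix(); t=np.ravel(p["tvec"])
    c=Rm@np.asarray(X,float)+t
    return np.array([p["fx"]*c[0]/c[2]+p["cx"],p["fy"]*c[1]/c[2]+p["cy"]])
def tri(obs):
    A=[];b=[]
    M=np.zeros((3,3));v=np.zeros(3)
    for p,uv in obs:
        Rm=R.from_rotvec(np.ravel(p["rvec"])).as_matrix(); t=np.ravel(p["tvec"])
        d=Rm.T@np.array([(uv[0]-p["cx"])/p["fx"],(uv[1]-p["cy"])/p["fy"],1]);d/=np.linalg.norm(d)
        P=np.eye(3)-np.outer(d,d); M+=P; v+=P@(-Rm.T@t)
    return np.linalg.solve(M,v)
E
python3 - <<'E'
from h import *
s=optics.get_image("scene");d=optics.get_image("side")
cv2.imwrite("pics/s0.png",s["frame"]);cv2.imwrite("pics/d0.png",d["frame"])
for n in ["feeder","knob_grip","pointer_tip","set_mark","hood_hinge","hood_handle","pressure_arm"]:
    a=nets.tip_of(n,s)[:2];b=nets.tip_of(n,d)[:2]
    print(n,[(np.round(x["uv"],1),round(x["conf"],2)) for x in a],[(np.round(x["uv"],1),round(x["conf"],2)) for x in b])
    if a and b:
        X=tri([(s,a[0]["uv"]),(d,b[0]["uv"])]);print("   ",X.round(1),(proj(s,X)-a[0]["uv"]).round(1),(proj(d,X)-b[0]["uv"]).round(1))
st=readout.read_state();print(st)
E
```

```text
pics
feeder [(array([263.6, 188. ]), 0.58)] [(array([222.9, 195.7]), 0.76), (array([197., 246.]), 0.29)]
    [628.1 -73.4 -13.3] [-0.1  0.5] [-0.2 -0.7]
knob_grip [(array([243.1, 164.2]), 0.63)] [(array([213.9, 174.3]), 0.78)]
    [622.    8.3 122.3] [-0.2  0.9] [-0.4 -1.2]
pointer_tip [(array([272.3, 169.2]), 0.64)] [(array([231.5, 161.2]), 0.58)]
    [600.7 -90.5  88.2] [ 0.2 -1.2] [0.5 1.4]
set_mark [(array([277.1, 175.5]), 0.59)] [(array([238.3, 168.6]), 0.35)]
    [ 586.7 -100.7   62.8] [ 0.  -0.1] [0.  0.1]
hood_hinge [] [(array([211. , 144.6]), 0.75), (array([205.7, 202.2]), 0.28)]
hood_handle [(array([250.1,  84.9]), 0.74)] [(array([184.8,  74. ]), 0.6), (array([202.7, 202.6]), 0.4)]
    [692.1 -59.1 347.1] [-0.   0.3] [-0.1 -0.4]
pressure_arm [(array([227.3, 179.6]), 0.6)] []
{'clock': 0.8, 'joints': array([-8.62376614e-01,  3.84672026e-01,  7.91669167e-03,  3.52810822e-06,
       -1.19399108e+00, -2.58578807e-01]), 'joint_vel': array([ 0.00048504,  0.00083667, -0.00026891,  0.00033307, -0.00048913,
        0.00093215]), 'joint_efforts': array([ 1.22167057e-04, -3.92029202e+01,  1.88607734e+01,  4.19045717e+00,
       -2.28305348e-04, -4.63107312e-06]), 'position': array([ 271.7712957 , -562.80712957,  202.43604953]), 'ee_rot': array([-2.23029452e-01,  9.74811706e-01, -2.28572138e-05,  1.01488822e-05]), 'contact_force': array([-0.30485748, -0.01776028,  0.89064206]), 'wrist_torque': array([-0.02686287, -0.02880557, -0.00786289]), 'gripper_width': 85.58474726044172}
```

View images.

```bash
python3 - <<'E'
import cv2
a=cv2.imread("pics/s0.png");b=cv2.imread("pics/d0.png")
cv2.imwrite("pics/s0c.png",cv2.resize(a[50:250,160:360],None,fx=3,fy=3,interpolation=2))
cv2.imwrite("pics/d0c.png",cv2.resize(b[40:240,120:320],None,fx=3,fy=3,interpolation=2))
E
```

```text
(no output)
```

View pics/s0.png

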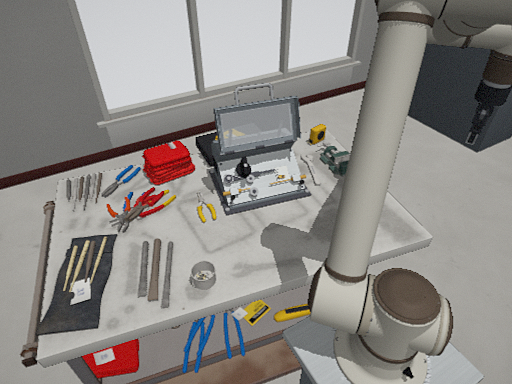

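View pics/s0c.png

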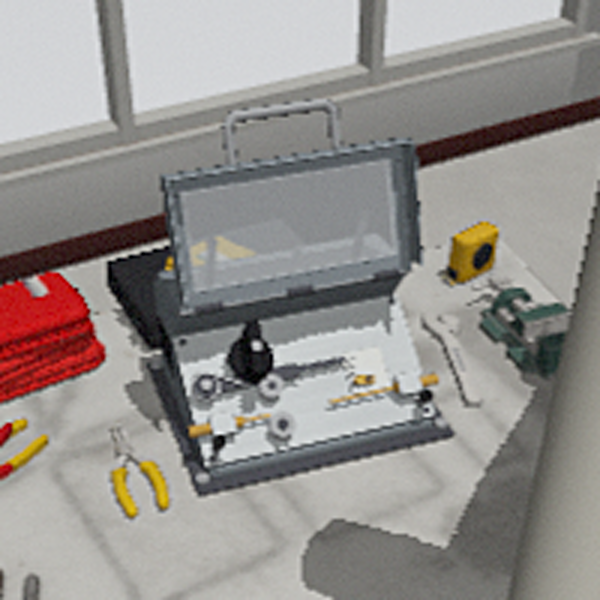

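View pics/d0.png

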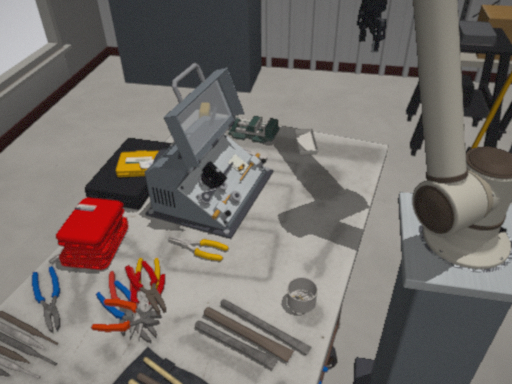

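View pics/d0c.png

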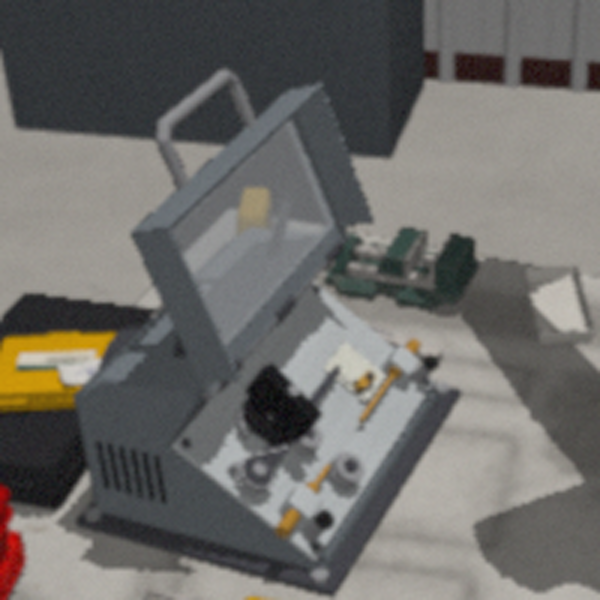

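```bash
python3 - <<'E'
from h import *
s=optics.get_image("scene");d=optics.get_image("side")
S=lambda u,v:(160+u/3,50+v/3)
D=lambda u,v:(120+u/3,40+v/3)
pts=dict(FL=((200,493),(332,592)),FR=((452,433),(458,392)),hL=((231,116),(163,126)),hR=((335,105),(229,74)),hoodTL=((165,180),(137,235)),hoodTR=((412,143),(322,87)),
 knob=((250,355),(280,400)),idxtip=((352,379),(357,382)),ptr=((340,362),(328,376)))
for k,(a,b) in pts.items():
    X=tri([(s,S(*a)),(d,D(*b))]);print(k,X.round(1),(proj(s,X)-S(*a)).round(1),(proj(d,X)-D(*b)).round(1))
for p in(s,d):
    Rm=R.from_rotvec(np.ravel(p["rvec"])).as_matrix();print((-Rm.T@np.ravel(p["tvec"])).round(),p["fx"])
w=optics.get_image("wrist");cv2.imwrite("pics/w0.png",w["frame"]);print(w["fx"],w["cx"],w["cy"],w["rvec"],w["tvec"])
Rm=R.from_rotvec(np.ravel(w["rvec"])).as_matrix();print((-Rm.T@np.ravel(w["tvec"])).round(),Rm.round(2))
E
```

```text
FL [561.5 102.    1.9] [ 0.1 -0.3] [0.2 0.4]
FR [ 506.2 -187.2    3.7] [ 0.  -0.2] [0.1 0.2]
hL [704.4 -21.8 341.3] [ 0.1 -0.5] [0.2 0.6]
hR [ 687.2 -132.3  335.9] [ 0.1 -0.6] [0.2 0.8]
hoodTL [704.7  53.6 291. ] [ 0.1 -0.5] [0.2 0.7]
hoodTR [ 625.3 -187.3  306.2] [ 0.1 -0.4] [0.1 0.5]
knob [622.1   5.9 114.4] [ 0.3 -1.5] [0.6 1.8]
idxtip [ 583.7 -100.3   64.7] [ 0.2 -0.8] [0.4 1. ]
ptr [ 611.  -101.1   68.7] [ 0.1 -0.5] [0.2 0.6]
[-184.  419.  783.] 350.9378967166717
[333. 886. 796.] 462.15946099780234
297.3186396354542 254.87438160982438 188.4393290727439 [-1.56190279 -2.48808083 -0.4126921 ] [625.88230659 -42.23318397 380.3501686 ]
[ 197. -600.  374.] [[-0.43  0.9  -0.  ]
 [ 0.85  0.41  0.32]
 [ 0.29  0.14 -0.95]]
```

```bash
cat >> h.py <<'E'
yaw=-0.185
Mz=lambda: R.from_euler('z',yaw).as_matrix()
a35=np.radians(35)
def frame():
    M=Mz(); n=M@np.array([-np.sin(a35),0,np.cos(a35)]); up=M@np.array([np.cos(a35),0,np.sin(a35)]); y=M@np.array([0,1,0.])
    return up,y,n   # up slope, left, out
def tool(phi,tilt=a35):
    "tool z along machine (sin tilt,0,-cos tilt), turned by phi about its own z"
    M=Mz(); z=M@np.array([np.sin(tilt),0,-np.cos(tilt)]); y=M@np.array([0,1,0.]); x=np.cross(y,z)
    return R.from_matrix(np.c_[x,y,z])*R.from_euler('z',phi)
def rem(p,Rt):
    s=readout.read_state(); q=R.from_quat(s["ee_rot"])
    w=(Rt*q.inv()).as_rotvec()
    print("t",round(s["clock"],2),"pos",s["position"].round(1),"F",s["contact_force"].round(1),"w",round(s["gripper_width"],1),"j",s["joints"].round(2))
    print("shift",(np.asarray(p)-s["position"]).round(1),"turn",w.round(3))
E
python3 - <<'E'
from h import *
up,y,n=frame(); rem(np.array([622,7,118])+130*n,tool(0))
E
```

```text
t 0.95 pos [ 271.7 -562.8  202.4] F [1.1 0.1 0.1] w 85.2 j [-0.86  0.38  0.01  0.   -1.19 -0.26]
shift [277.  583.5  22.1] turn [ 0.082 -0.616 -0.615]
```

View pics/w0.png

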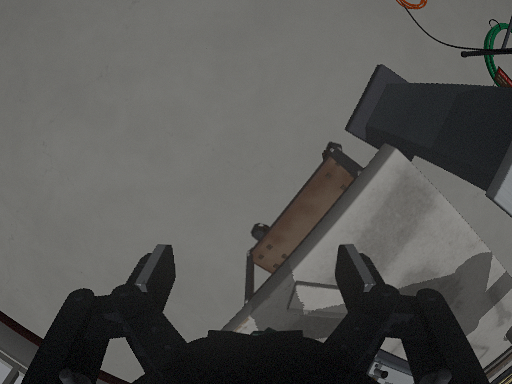

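Emit:
{"method": "move_arm", "body": {"steps": [[1, 100, 195, 40, 0, -0.1, -0.1], [1, 100, 195, 40, 0.02, -0.2, -0.2], [1, 100, 195, 40, 0.04, -0.3, -0.3], [1, 100, 195, 40, 0.05, -0.4, -0.4], [1, 100, 195, 40, 0.06, -0.45, -0.45]]}}

```text
clock: 1.37
position: [366.1, -379.7, 240.9]
ee_rot: [0.001, 0.975, -0.021, 0.22]
contact_force: [2.0, 0.6, 0.2]
gripper_width: 85.3
```

```bash
python3 - <<'E'
from h import *
up,y,n=frame(); rem(np.array([622,7,118])+130*n,tool(0))
E
```

```text
t 1.37 pos [ 366.1 -379.7  240.9] F [2.  0.6 0.2] w 85.3 j [-0.66  0.04 -0.31 -0.31 -0.86 -0.76]
shift [182.6 400.4 -16.4] turn [ 0.023 -0.171 -0.169]
```

Emit:
{"method": "move_arm", "body": {"steps": [[1, 90, 197, -8, 0.01, -0.08, -0.08], [1, 90, 197, -8, 0.02, -0.17, -0.17], [1, 90, 197, -8, 0.02, -0.17, -0.17], [1, 90, 197, -8, 0.02, -0.17, -0.17], [1, 90, 197, -8, 0.02, -0.17, -0.17]]}}

```text
clock: 1.78
position: [431.5, -234.9, 234.0]
ee_rot: [0.086, 0.951, -0.03, 0.296]
contact_force: [0.9, -2.2, 0.0]
gripper_width: 85.5
```

Emit:
{"method": "move_arm", "body": {"steps": [[1, 90, 197, -8, 0, 0, 0], [1, 90, 197, -8, 0, 0, 0], [1, 90, 197, -8, 0, 0, 0], [1, 90, 197, -8, 0, 0, 0], [1, 90, 197, -8, 0, 0, 0]]}}

```text
clock: 2.2
position: [490.7, -110.0, 228.8]
ee_rot: [0.086, 0.951, -0.031, 0.295]
contact_force: [0.3, -1.4, 0.2]
gripper_width: 85.3
```

```bash
python3 - <<'E'
from h import *
up,y,n=frame(); rem(np.array([622,7,118])+130*n,tool(0))
w=optics.get_image("wrist");cv2.imwrite("pics/w1.png",w["frame"])
np.save("w1.npy",dict(rvec=w["rvec"],tvec=w["tvec"]),allow_pickle=True)
for nm in ["knob_grip","pointer_tip","set_mark","pressure_arm"]:
    print(nm,[(np.round(x["uv"],1),round(x["conf"],2)) for x in nets.tip_of(nm,w)[:2]])
f=cv2.resize(w["frame"],None,fx=1.5,fy=1.5,interpolation=2);cv2.imwrite("pics/w1b.png",f)
E
```

```text
t 2.2 pos [ 490.7 -110.   228.8] F [ 0.3 -1.4  0.2] w 85.3 j [ 0.14 -0.14 -0.93  0.74 -0.28 -2.56]
shift [ 58.  130.8  -4.3] turn [ 0.006 -0.01  -0.001]
knob_grip [(array([371.6, 190.3]), 0.6), (array([169. , 149.6]), 0.44)]
pointer_tip [(array([278.7, 165.1]), 0.87)]
set_mark [(array([279. , 141.7]), 0.54)]
pressure_arm [(array([394.6, 165.4]), 0.76)]
```

View pics/w1b.png

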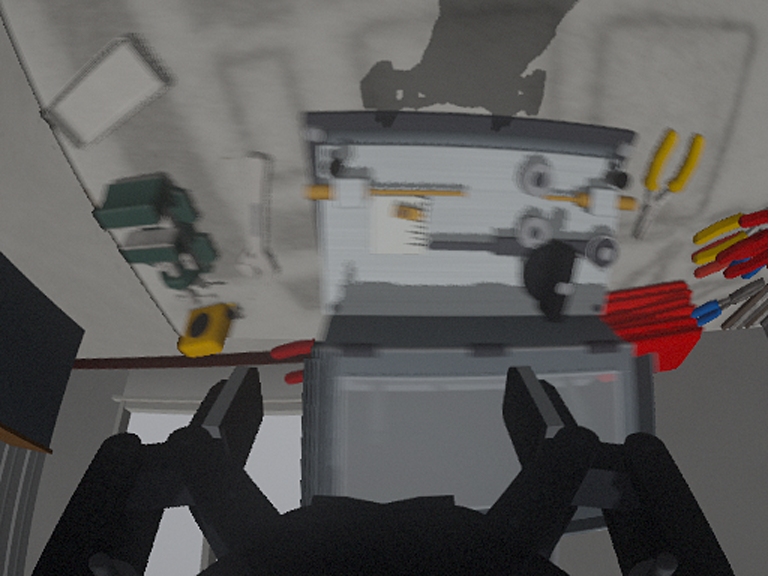

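```bash
cat >> h.py <<'E'
import json,os
def log():
    s=readout.read_state(); open("log.jsonl","a").write(json.dumps([list(map(float,s["joints"])),list(map(float,s["position"])),list(map(float,s["ee_rot"]))])+"\n")
_rem=rem
def rem(p,Rt):
    log(); _rem(p,Rt)
def wproj(p,X):
    Rm=R.from_rotvec(np.ravel(p["rvec"])).as_matrix(); t=np.ravel(p["tvec"]); c=Rm@np.asarray(X,float)+t
    th=np.arctan2(np.hypot(c[0],c[1]),c[2]); r=np.hypot(c[0],c[1]); return np.array([p["cx"]+p["fx"]*th*c[0]/r,p["cy"]+p["fy"]*th*c[1]/r])
def wray(p,uv):
    Rm=R.from_rotvec(np.ravel(p["rvec"])).as_matrix(); t=np.ravel(p["tvec"])
    m=np.array([(uv[0]-p["cx"])/p["fx"],(uv[1]-p["cy"])/p["fy"]]); th=np.linalg.norm(m); m=m/th
    return -Rm.T@t, Rm.T@np.array([np.sin(th)*m[0],np.sin(th)*m[1],np.cos(th)])
def rays(p,uv,wrist=False):
    if wrist: return wray(p,uv)
    Rm=R.from_rotvec(np.ravel(p["rvec"])).as_matrix(); t=np.ravel(p["tvec"])
    d=Rm.T@np.array([(uv[0]-p["cx"])/p["fx"],(uv[1]-p["cy"])/p["fy"],1]); return -Rm.T@t,d/np.linalg.norm(d)
def trir(L):
    M=np.zeros((3,3));v=np.zeros(3)
    for c,d in L:
        P=np.eye(3)-np.outer(d,d); M+=P; v+=P@c
    X=np.linalg.solve(M,v); return X,[round(float(np.linalg.norm((np.eye(3)-np.outer(d,d))@(X-c))),1) for c,d in L]
E
python3 -c "
from h import *; log()"
```

Emit:
{"method": "move_arm", "body": {"steps": [[1, 58, 130, -4, 0, -0.01, 0], [1, 58, 130, -4, 0, -0.01, 0], [1, 58, 130, -4, 0, -0.01, 0], [1, 58, 130, -4, 0, -0.01, 0], [1, 58, 130, -4, 0, -0.01, 0]]}}

```text
clock: 2.87
position: [551.3, 21.0, 225.9]
ee_rot: [0.084, 0.95, -0.03, 0.3]
contact_force: [1.6, -0.5, 0.5]
gripper_width: 85.9
```

```bash
python3 - <<'E'
from h import *
up,y,n=frame(); rem(np.array([622,7,118])+130*n,tool(0))
E
```

```text
t 2.87 pos [551.3  21.  225.9] F [ 1.6 -0.5  0.5] w 85.9 j [ 0.34 -0.03 -0.9   1.11 -0.33 -3.09]
shift [-2.6 -0.3 -1.4] turn [ 0.008 -0.001 -0.007]
```

```bash
python3 - <<'E'
from h import *
w=optics.get_image("wrist");cv2.imwrite("pics/w2.png",w["frame"])
for nm in ["knob_grip","pointer_tip","set_mark","pressure_arm","hood_hinge"]:
    print(nm,[(np.round(x["uv"],1),round(x["conf"],2)) for x in nets.tip_of(nm,w)[:2]])
f=cv2.resize(w["frame"][40:260,80:440],None,fx=2.2,fy=2.2,interpolation=2);cv2.imwrite("pics/w2b.png",f)
E
```

```text
knob_grip [(array([251.1, 170.6]), 0.62)]
pointer_tip [(array([159.2, 141.4]), 0.65)]
set_mark [(array([159.5, 123.2]), 0.43)]
pressure_arm [(array([299.2, 143.8]), 0.9)]
hood_hinge [(array([193.6, 219.4]), 0.69)]
```

View pics/w2b.png

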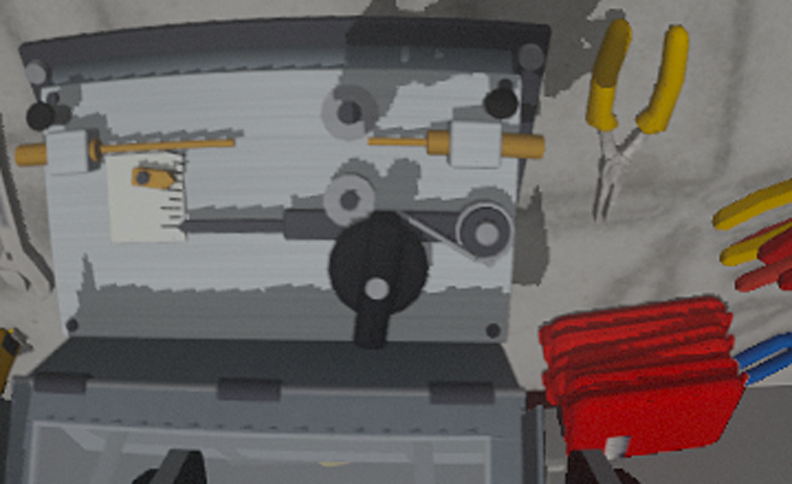

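```bash
python3 - <<'E'
from h import *
w=optics.get_image("wrist");s=optics.get_image("scene");d=optics.get_image("side")
C=lambda u,v:np.array((80+u/2.2,40+v/2.2))
g=lambda nm,p:nets.tip_of(nm,p)[0]["uv"]
for nm in ["knob_grip","hood_handle","pointer_tip","set_mark","pressure_arm","hood_hinge"]:
    L=[];tag=[]
    for p,k in((w,1),(s,0),(d,0)):
        q=nets.tip_of(nm,p)
        if q and q[0]["conf"]>.3: L.append(rays(p,q[0]["uv"],k));tag.append((np.round(q[0]["uv"],1),round(q[0]["conf"],2)))
    if len(L)>1: print(nm,*[np.round(x,1) for x in trir(L)],tag)
    else: print(nm,tag)
E
```

```text
knob_grip [612.8   8.6 130.6] [1.  2.5 2.4] [(array([259.2, 172.8]), 0.81), (array([243.6, 165.1]), 0.81), (array([216.7, 169.9]), 0.88)]
hood_handle [687.2 -51.8 346.6] [0.2 0.2] [(array([248.7,  86.4]), 0.92), (array([185.8,  75.4]), 0.83)]
pointer_tip [598.3 -94.9  92.2] [5.8 5.  1. ] [(array([164.5, 145.6]), 0.72), (array([273., 166.]), 0.52), (array([232.8, 160.5]), 0.83)]
set_mark [ 596.6 -109.8   56.6] [7.2 7.2] [(array([162.9, 123.9]), 0.5), (array([234.1, 166.1]), 0.51)]
pressure_arm [535.8 144.6  68.2] [116.  208.3 102.3] [(array([305. , 144.5]), 0.73), (array([201.6, 279.5]), 0.75), (array([204.6, 198.9]), 0.52)]
hood_hinge [646.6 -63.5 155.3] [3.1 5.6 2.7] [(array([198.1, 219.4]), 0.62), (array([257.8, 148. ]), 0.83), (array([210.4, 144.1]), 0.63)]
```

```bash
python3 - <<'E'
from h import *
w=optics.get_image("wrist");cv2.imwrite("pics/w3.png",w["frame"])
np.save("w3.npy",{k:w[k] for k in w if k!="frame"},allow_pickle=True)
rem([0,0,0],tool(0))
f=cv2.resize(w["frame"][60:220,90:350],None,fx=3,fy=3,interpolation=2);cv2.imwrite("pics/w3b.png",f)
E
```

```text
t 4.27 pos [548.7  18.  225. ] F [-0.5  0.1 -0.1] w 85.3 j [ 0.34 -0.03 -0.91  1.11 -0.33 -3.1 ]
shift [-548.7  -18.  -225. ] turn [ 0.006 -0.002 -0.001]
```

View pics/w3b.png

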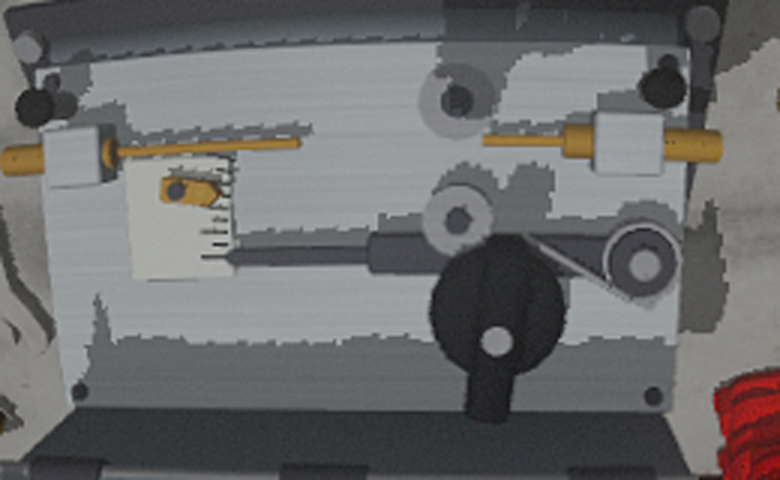

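```bash
cat >> h.py <<'E'
def onplane(p,uv,h,foot,wrist=True):
    "machine coords on plane h mm out of the face: (up slope, left)"
    up,y,n=frame(); c,d=rays(p,uv,wrist); k=(h-(c-foot)@n)/(d@n); X=c+k*d-foot; return np.array([X@up,X@y])
E
python3 - <<'E'
from h import *
w=np.load("w3.npy",allow_pickle=True).item()
C=lambda u,v:np.array((90+u/3,60+v/3))
up,y,n=frame()
K=np.array([613,8.6,130.6]); foot=K-48*n
for nm,uv,h in [("tip a",(232,257),11),("tip b",(202,257),11),("pivot",(645,263),15),("idx",(220,192),4),("idx back",(165,190),4),("dot",(497,341),60),("barend",(486,420),60),("flange c",(498,306),25),("flL",(430,306),25),("flR",(565,306),25),("rodL",(5,160),11),("rodR",(720,146),11),("postL",(80,391),0),("postR",(653,396),0),("hinge L",(60,470),55),("scaleTL",(127,160),2),("scaleBL",(133,278),2),("scaleTR",(233,155),2)]:
    print(nm,onplane(w,C(*uv),h,foot).round(1))
E
```

```text
tip a [ -22.3 -103.4]
tip b [ -22.6 -115.5]
pivot [-20.6  51.1]
idx [ -46.5 -108.9]
idx back [ -48.3 -131.7]
dot [-3.3 -3. ]
barend [23.7 -6.4]
flange c [-6.2 -2.7]
flL [ -6.2 -27. ]
flR [-6.4 21.2]
rodL [ -65.5 -199.6]
rodR [-64.5  78.1]
postL [  35.7 -181.7]
postR [36.3 59.7]
hinge L [  47.9 -166.4]
scaleTL [ -60.9 -148.1]
scaleBL [ -13.3 -149.4]
scaleTR [ -60.4 -103.6]
```

```bash
python3 - <<'E'
from h import *
w=np.load("w3.npy",allow_pickle=True).item()
C=lambda u,v:np.array((90+u/3,60+v/3))
up,y,n=frame()
for dd in (15,20,25,30):
  K=np.array([613,8.6,130.6])-dd*n; foot=K-48*n
  g=lambda uv,h:onplane(w,C(*uv),h,foot)
  a=g((498,306),25);b=g((497,341),60)
  print(dd,"flange",(g((565,306),25)-g((430,306),25))[1].round(1),"arm",np.linalg.norm(g((232,257),11)-g((645,263),11)).round(1),"fl",a.round(1),"dot",b.round(1),"gap",(g((232,257),11)-g((220,192),6)).round(1),"bar",(g((486,420),60)-b).round(1), "K",(foot+48*n+b[0]*up+b[1]*y).round(1),"postR",g((653,396),0).round(1),"postL",g((80,391),0).round(1))
E
```

```text
15 flange 50.5 arm 162.3 fl [-2.6 -2.7] dot [ 1. -3.] gap [25.6  5.1] bar [28.5 -3.7] K [621.7   3.9 118.9] postR [41.6 62.5] postL [  41.  -189.7]
20 flange 51.3 arm 164.7 fl [-1.4 -2.7] dot [ 2.4 -3. ] gap [26.   5.1] bar [29.  -3.7] K [625.7   3.2 115.6] postR [43.4 63.4] postL [  42.8 -192.4]
25 flange 52.1 arm 167.1 fl [-0.1 -2.7] dot [ 3.9 -3. ] gap [26.4  5.2] bar [29.5 -3.8] K [629.7   2.5 112.3] postR [45.1 64.3] postL [  44.5 -195.1]
30 flange 52.8 arm 169.5 fl [ 1.1 -2.7] dot [ 5.3 -3. ] gap [26.8  5.2] bar [30.  -3.9] K [633.6   1.7 109.1] postR [46.9 65.3] postL [  46.3 -197.8]
```

```bash
cat >> h.py <<'E'
K=np.array([624,3.5,114.5])
E
python3 - <<'E'
from h import *
up,y,n=frame(); rem(K+40*n,tool(0.127)); print(n.round(3),up.round(3),y.round(3))
E
```

```text
t 4.27 pos [548.7  18.  225. ] F [-0.5  0.1 -0.1] w 85.3 j [ 0.34 -0.03 -0.91  1.11 -0.33 -3.1 ]
shift [ 52.7 -10.3 -77.7] turn [ 0.078 -0.016 -0.105]
[-0.564  0.106  0.819] [ 0.805 -0.151  0.574] [0.184 0.983 0.   ]
```

Emit:
{"method": "move_arm", "body": {"steps": [[1, 18, -3, -26, 0.078, -0.016, -0.105], [1, 35, -7, -52, 0.078, -0.016, -0.105], [1, 53, -10, -78, 0.078, -0.016, -0.105], [1, 53, -10, -78, 0.078, -0.016, -0.105], [1, 53, -10, -78, 0.078, -0.016, -0.105]]}}

```text
clock: 4.68
position: [607.0, -1.2, 180.3]
ee_rot: [0.144, 0.953, -0.003, 0.268]
contact_force: [1.1, -0.4, -0.6]
gripper_width: 85.4
```

```bash
python3 - <<'E'
from h import *
up,y,n=frame(); rem(K+40*n,tool(0.127)); 
E
```

```text
t 4.68 pos [607.   -1.2 180.3] F [ 1.1 -0.4 -0.6] w 85.4 j [ 0.24  0.13 -0.81  1.05 -0.23 -3.1 ]
shift [ -5.6   9.  -33. ] turn [-0.018 -0.065 -0.015]
```

Emit:
{"method": "move_arm", "body": {"steps": [[1, -17, 11, -10, -0.07, 0.01, 0.1], [1, -17, 11, -10, -0.14, 0.025, 0.2], [1, -17, 11, -10, -0.2, 0.04, 0.3], [1, -17, 11, -10, -0.27, 0.05, 0.395], [1, -17, 11, -10, -0.34, 0.063, 0.49]]}}

```text
clock: 5.1
position: [588.8, 10.7, 172.5]
ee_rot: [-0.141, 0.952, -0.102, 0.253]
contact_force: [0.7, -0.4, 0.5]
gripper_width: 85.5
```

```bash
python3 - <<'E'
from h import *
up,y,n=frame(); rem(K+60*n,tool(0.127-2)); 
E
```

```text
t 5.1 pos [588.8  10.7 172.5] F [ 0.7 -0.4  0.5] w 85.5 j [ 0.22  0.12 -0.88  1.29 -0.24 -2.72]
shift [ 1.4 -0.8 -8.8] turn [-0.735  0.106  1.171]
```

Emit:
{"method": "move_arm", "body": {"steps": [[1, 0, 0, 0, -0.065, 0.01, 0.105], [1, 0, 0, 0, -0.13, 0.02, 0.21], [1, 0, 0, 0, -0.195, 0.03, 0.31], [1, 0, 0, 0, -0.26, 0.04, 0.415], [1, 0, 0, 0, -0.325, 0.047, 0.52]]}}

```text
clock: 5.52
position: [589.0, 11.2, 172.6]
ee_rot: [-0.421, 0.86, -0.182, 0.223]
contact_force: [1.2, 0.9, 0.7]
gripper_width: 85.4
```

Emit:
{"method": "move_arm", "body": {"steps": [[1, 0, 0, 0, -0.065, 0.01, 0.105], [1, 0, 0, 0, -0.13, 0.02, 0.21], [1, 0, 0, 0, -0.195, 0.03, 0.31], [1, 0, 0, 0, -0.26, 0.04, 0.415], [1, 0, 0, 0, -0.325, 0.047, 0.52]]}}

```text
clock: 5.93
position: [588.8, 13.3, 178.6]
ee_rot: [-0.661, 0.69, -0.244, 0.165]
contact_force: [-0.7, 0.3, -0.1]
gripper_width: 85.4
```

```bash
python3 - <<'E'
from h import *
up,y,n=frame(); rem(K+60*n,tool(0.127-3.14159)); 
E
```

```text
t 5.93 pos [588.8  13.3 178.6] F [-0.7  0.3 -0.1] w 85.4 j [ 0.07  0.1  -0.92  1.7  -0.16 -1.78]
shift [  1.3  -3.5 -14.9] turn [-0.715  0.132  1.075]
```

```bash
cat > fk.py <<'E'
from h import *
from scipy.optimize import least_squares
D=[json.loads(l) for l in open("log.jsonl")]
D.append([[-.862376614,.384672026,.00791669,0,-1.194,-.2585788],[271.7713,-562.8071,202.436],[-.223029,.974812,0,0]])
def fk(q,p):
    # shoulder offset(a1,d1), L2, forearm (L3,e), d6, y offsets
    a1,d1,L2,L3,e,d6,y4,w=p
    Rz=R.from_euler('z',q[0]); A=Rz*R.from_euler('y',q[1]); B=A*R.from_euler('y',-q[2]); Cc=B*R.from_euler('x',S[0]*q[3]); E=Cc*R.from_euler('y',-q[4])
    P=Rz.apply([a1,0,d1])+A.apply([0,0,L2])+B.apply([L3,y4,e])+E.apply([d6,0,w])
    # tool: z = E x
    T=E*R.from_matrix(np.array([[0,0,1],[0,1,0],[-1,0,0.]]))*R.from_euler('z',S[1]*q[5]+S[2])
    return P,T
S=[1,1,0]
p0=[0,300,300,350,50,200,0,0]
if __name__=="__main__":
    # orientation conventions
    best=None
    for s0 in(1,-1):
        for s1 in(1,-1):
            for o in (0,np.pi/2,np.pi,-np.pi/2):
                S[:]=[s0,s1,o]
                er=[np.linalg.norm((fk(q,p0)[1].inv()*R.from_quat(t)).as_rotvec()) for q,_,t in D]
                if best is None or sum(er)<best[0]: best=(sum(er),list(S),np.round(er,3))
    print(best); S[:]=best[1]
    f=lambda p: np.r_[np.ravel([fk(q,p)[0]-x for q,x,_ in D]),(np.array(p)-p0)*1e-3]
    r=least_squares(f,p0); print(r.x.round(1),np.round(r.fun[:-8].reshape(-1,3),1))
    np.save("fk.npy",np.r_[r.x,S])
E
python3 fk.py
```

```text
(np.float64(4.0991743568190806e-05), [-1, -1, -1.5707963267948966], array([0., 0., 0., 0., 0., 0., 0., 0.]))
[ 112.8 -140.7  619.6   95.6  168.4  361.8 -145.6  105.8] [[  5.6  35.7  30.3]
 [ -6.    3.   -6.7]
 [ -5.8   3.3  -6.4]
 [ -5.8   3.3  -6.4]
 [ 21.1  21.6  14.7]
 [ 11.3  -8.6  -0.9]
 [-24.4 -70.9 -15.4]
 [  9.4  10.9  -9.1]]
```

```bash
python3 - <<'E'
s=open('fk.py').read()
s=s.replace("a1,d1,L2,L3,e,d6,y4,w=p","a1,d1,L2,L3,e,d6,y4,w,zc=p").replace("B.apply([L3,y4,e])+E.apply([d6,0,w])","B.apply([L3,0,e])+Cc.apply([0,y4,zc])+E.apply([d6,0,w])").replace("200,0,0]","200,0,0,0]").replace("-8]","-9]")
open('fk.py','w').write(s)
E
python3 fk.py
```

```text
(np.float64(4.0991743568190806e-05), [-1, -1, -1.5707963267948966], array([0., 0., 0., 0., 0., 0., 0., 0.]))
[  -0.   160.6  564.9  421.8    0.   326.6 -159.8    0.    -0. ] [[ 0. -0.  0.]
 [ 0.  0. -0.]
 [ 0.  0. -0.]
 [ 0.  0. -0.]
 [-0. -0.  0.]
 [-0. -0. -0.]
 [-0. -0.  0.]
 [-0.  0.  0.]]
```

```bash
cat > ik.py <<'E'
import fk as F
from fk import *
P=np.load("fk.npy"); F.S[:]=P[9:]; P=P[:9]
lo=np.array([-3.14,-1.21,-1.07,-3.16,-2.99,-3.1]);hi=np.array([3.14,2.06,1.41,2.05,-.16,3.1])
def ik(p,Rt,seed,free6=False):
    def f(q):
        x,T=fk(q,P); w=(T.inv()*Rt).as_rotvec()
        return np.r_[(x-p)/300,w]
    r=least_squares(f,np.clip(seed,lo+1e-3,hi-1e-3),bounds=(lo,hi),xtol=1e-12,ftol=1e-12)
    return r.x,np.abs(r.fun).max()
def sols(p,Rt,N=60,seed=0):
    rng=np.random.default_rng(seed); out=[]
    for i in range(N):
        q,e=ik(p,Rt,rng.uniform([-1,-1.2,-1.07,-3.16,-2.99,-3.1],[1,1.5,1.4,2.05,-.16,3.1]))
        if e<1e-4 and not any(np.abs(q-o).max()<.02 for o in out): out.append(q)
    return out
E
python3 - <<'E'
from ik import *
up,y,n=frame()
for dist in (60,-15):
  for phi in (0.127-np.pi,0.127-np.pi+1.3,0.127-np.pi+2.65,.127+1.0):
    print(dist,round(phi,2)); 
    for q in sorted(sols(K+dist*n,tool(phi),40),key=lambda q:q[3]): print("   ",q.round(2))
E
```

```text
60 -3.01
60 -1.71
60 -0.36
60 1.13
-15 -3.01
-15 -1.71
-15 -0.36
-15 1.13
```

```bash
python3 - <<'E'
from ik import *
up,y,n=frame()
q0=readout.read_state()
rng=np.random.default_rng(0)
def best(p,Rt,N=30):
    L=[ik(p,Rt,rng.uniform([-1,-1.2,-1.07,-3.16,-2.99,-3.1],[1,1.5,1.4,2.05,-.16,3.1])) for i in range(N)]
    L.sort(key=lambda a:a[1]); out=[]
    for q,e in L:
        if not any(np.abs(q-o[0]).max()<.03 for o in out): out.append((q,e))
    return out[:4]
print("check",fk(q0["joints"],P)[0],q0["position"])
for dist in (60,-15):
  for tilt in (35,30,25):
    for phi in (0.127-np.pi,):
      print(dist,tilt,[(q.round(2),round(e,4)) for q,e in best(K+dist*n,tool(phi,np.radians(tilt)))])
E
```

```text
check [588.83666832  13.34737021 178.56220555] [588.83685869  13.34804317 178.5617224 ]
60 35 [(array([ 0.05,  0.12, -0.92,  1.79, -0.16, -0.54]), np.float64(0.03)), (array([-0.25,  0.17, -0.79, -3.16, -0.16, -1.63]), np.float64(0.1615)), (array([-0.14,  0.18, -0.52, -1.73, -0.16,  3.1 ]), np.float64(0.2448)), (array([ 2.59, -1.21, -1.07,  0.33, -2.44, -1.17]), np.float64(0.6243))]
60 30 [(array([ 0.24,  0.13, -0.86,  1.16, -0.23, -0.08]), np.float64(0.0)), (array([-0.25,  0.18, -0.8 , -3.16, -0.16, -1.62]), np.float64(0.2285)), (array([-3.14, -1.21, -1.07, -0.46, -2.64, -2.19]), np.float64(0.7528)), (array([ 3.14, -1.21, -0.63, -1.29, -2.99,  3.1 ]), np.float64(0.7862))]
60 25 [(array([ 0.37,  0.16, -0.69,  0.6 , -0.41,  0.37]), np.float64(0.0)), (array([-0.25,  0.2 , -0.8 , -3.16, -0.16, -1.62]), np.float64(0.2953)), (array([-3.1 , -1.21, -0.55, -1.29, -2.99,  3.1 ]), np.float64(0.8078))]
-15 35 [(array([-0.03,  0.28, -0.83,  2.05, -0.16, -0.74]), np.float64(0.07)), (array([-0.25,  0.32, -0.71, -3.16, -0.16, -1.63]), np.float64(0.0965)), (array([-0.14,  0.33, -0.44, -1.72, -0.16,  3.1 ]), np.float64(0.2188)), (array([ 2.62, -1.21, -1.07,  0.24, -2.46, -1.26]), np.float64(0.7871))]
-15 30 [(array([ 0.07,  0.28, -0.83,  1.63, -0.16, -0.42]), np.float64(0.0435)), (array([-0.25,  0.33, -0.71, -3.16, -0.16, -1.63]), np.float64(0.1655)), (array([ 2.58, -1.21, -1.07,  0.27, -2.41, -1.21]), np.float64(0.8047)), (array([-3.09, -1.21, -0.8 , -1.29, -2.96,  3.1 ]), np.float64(0.8816))]
-15 25 [(array([ 0.22,  0.3 , -0.77,  1.03, -0.2 ,  0.05]), np.float64(0.0)), (array([-0.25,  0.34, -0.72, -3.16, -0.16, -1.62]), np.float64(0.2343)), (array([ 3.14, -1.21, -0.7 , -1.29, -2.99,  3.1 ]), np.float64(0.9058)), (array([-3.11, -1.21, -0.7 , -1.3 , -2.99,  3.1 ]), np.float64(0.9058))]
```

```bash
cat >> ik.py <<'E'
def toold(phi,du,dy):
    "tool z = -n tilted: du rad towards up-slope, dy rad towards left"
    up,y,n=frame(); z=-n+np.tan(du)*up+np.tan(dy)*y; z/=np.linalg.norm(z); yy=y-(y@z)*z; yy/=np.linalg.norm(yy)
    return R.from_matrix(np.c_[np.cross(yy,z),yy,z])*R.from_euler('z',phi)
E
python3 - <<'E'
from ik import *
up,y,n=frame()
seeds=[[.1,.28,-.83,1.5,-.2,-1.5],[-.14,.33,-.44,-1.7,-.2,1.5],[-.1,.3,-.6,0,-.3,-1.5],[-.25,.32,-.7,-3,-.2,-1.5]]
for dist in(-15,):
  for du in (-12,-8,-4,0,4,8,12):
    row=[]
    for dy in (-16,-12,-8,-4,0,4,8,12,16):
        b=min((ik(K+dist*n,toold(ph,*np.radians([du,dy])),s) for s in seeds for ph in(-1.5,1.5)),key=lambda a:a[1])
        row.append(f"{b[1]*57:.1f}({b[0][3]:.1f},{b[0][4]:.2f})")
    print(du,row)
E
```

```text
-12 ['0.0(1.0,-0.55)', '0.0(0.9,-0.48)', '0.0(0.9,-0.40)', '0.0(0.8,-0.34)', '0.0(0.7,-0.29)', '0.0(0.5,-0.28)', '0.0(0.2,-0.31)', '0.0(-0.1,-0.36)', '0.0(-0.3,-0.42)']
-8 ['0.0(1.2,-0.50)', '0.0(1.3,-0.41)', '0.0(1.3,-0.32)', '0.0(1.4,-0.22)', '0.8(1.3,-0.16)', '1.6(0.8,-0.16)', '0.8(0.4,-0.16)', '0.0(0.0,-0.21)', '0.0(-0.3,-0.31)']
-4 ['0.0(1.5,-0.48)', '0.0(1.6,-0.38)', '0.0(1.8,-0.28)', '0.2(2.0,-0.17)', '3.0(1.8,-0.16)', '4.9(0.8,-0.16)', '3.3(0.3,-0.16)', '1.4(-0.0,-0.16)', '0.0(-0.3,-0.21)']
0 ['0.0(1.8,-0.49)', '0.0(2.0,-0.39)', '0.9(2.0,-0.30)', '2.4(2.0,-0.22)', '3.7(2.0,-0.16)', '5.9(-3.1,-0.16)', '5.0(0.0,-0.16)', '3.3(-0.2,-0.16)', '0.8(-0.4,-0.16)']
4 ['0.0(2.0,-0.52)', '1.2(2.0,-0.44)', '2.7(2.0,-0.36)', '2.0(-3.2,-0.16)', '2.5(-3.1,-0.16)', '5.3(-3.1,-0.16)', '6.6(-2.7,-0.16)', '5.4(-0.7,-0.16)', '1.9(-0.7,-0.16)']
8 ['1.3(2.0,-0.57)', '3.0(2.0,-0.50)', '4.4(-3.2,-0.22)', '1.0(-3.2,-0.21)', '1.2(-2.9,-0.16)', '3.0(-2.7,-0.16)', '5.4(-2.3,-0.16)', '4.1(-1.2,-0.16)', '1.7(-1.0,-0.16)']
12 ['2.9(2.0,-0.64)', '4.7(2.0,-0.57)', '4.0(-3.2,-0.36)', '0.8(-3.2,-0.34)', '0.0(-2.8,-0.22)', '1.2(-2.5,-0.16)', '2.7(-2.1,-0.16)', '2.1(-1.6,-0.16)', '0.3(-1.3,-0.16)']
```

```bash
python3 - <<'E'
from ik import *
up,y,n=frame()
dv=np.radians([-5,-5])
q=readout.read_state()["joints"]
for dist in (60,25,0,-15):
  q,e=ik(K+dist*n,toold(.127-np.pi,*dv),q); print(dist,q.round(2),round(e,4))
for th in (.6,1.2,1.8,2.4,2.65,2.8):
  q,e=ik(K-15*n,toold(.127-np.pi+th,*dv),q); print(th,q.round(2),round(e,4))
_rem(K+60*n,toold(.127-np.pi,*dv))
E
```

```text
60 [ 0.3   0.15 -0.85  1.16 -0.34 -0.13] 0.0
25 [ 0.17  0.21 -0.86  1.47 -0.26 -0.35] 0.0
0 [ 0.08  0.26 -0.86  1.73 -0.22 -0.52] 0.0
-15 [ 0.02  0.29 -0.84  1.88 -0.2  -0.62] 0.0
0.6 [ 0.02  0.29 -0.84  1.88 -0.2  -1.22] 0.0
1.2 [ 0.02  0.29 -0.84  1.88 -0.2  -1.82] 0.0
1.8 [ 0.02  0.29 -0.84  1.88 -0.2  -2.42] 0.0
2.4 [ 0.02  0.29 -0.84  1.88 -0.2  -3.02] 0.0
2.65 [ 0.1   0.29 -0.83  1.64 -0.23 -3.1 ] 0.0211
2.8 [ 0.16  0.29 -0.81  1.43 -0.25 -3.1 ] 0.0391Traceback (most recent call last):
  File "<stdin>", line 9, in <module>
NameError: name '_rem' is not defined. Did you mean: 'rem'?
```

```bash
python3 - <<'E'
from ik import *
up,y,n=frame()
dv=np.radians([-5,-5])
T=toold(.127-np.pi,*dv); print("n'",(-T.as_matrix()[:,2]).round(4))
rem(K+60*n,T)
E
```

```text
n' [-0.4736  0.177   0.8628]
t 5.93 pos [588.8  13.3 178.6] F [-0.7  0.3 -0.1] w 85.4 j [ 0.07  0.1  -0.92  1.7  -0.16 -1.78]
shift [  1.3  -3.5 -14.9] turn [-0.705  0.263  1.066]
```

Emit:
{"method": "move_arm", "body": {"steps": [[1, 0, 0, 0, -0.064, 0.024, 0.097], [1, 0, 0, 0, -0.128, 0.048, 0.194], [1, 0, 0, 0, -0.192, 0.072, 0.291], [1, 0, 0, 0, -0.256, 0.096, 0.388], [1, 0, 0, 0, -0.32, 0.12, 0.485]]}}

```text
clock: 6.35
position: [588.7, 13.6, 178.5]
ee_rot: [0.834, -0.479, 0.263, -0.073]
contact_force: [-0.1, -0.1, -0.1]
gripper_width: 85.4
```

Emit:
{"method": "move_arm", "body": {"steps": [[1, 0, 0, 0, -0.064, 0.024, 0.097], [1, 0, 0, 0, -0.128, 0.048, 0.194], [1, 0, 0, 0, -0.192, 0.072, 0.291], [1, 0, 0, 0, -0.256, 0.096, 0.388], [1, 0, 0, 0, -0.32, 0.12, 0.485]]}}

```text
clock: 6.77
position: [588.9, 13.7, 178.6]
ee_rot: [0.939, -0.222, 0.26, 0.027]
contact_force: [0.5, -0.1, -0.7]
gripper_width: 85.7
```

```bash
python3 - <<'E'
from ik import *
up,y,n=frame()
dv=np.radians([-5,-5])
T=toold(.127-np.pi-.8,*dv)
rem(K+60*n,T)
E
```

```text
t 6.77 pos [588.9  13.7 178.6] F [ 0.5 -0.1 -0.7] w 85.7 j [ 0.34  0.13 -0.82  1.03 -0.38 -0.17]
shift [  1.3  -3.9 -15. ] turn [-0.452  0.163  0.799]
```

Continue the spin about n'.

Emit:
{"method": "move_arm", "body": {"steps": [[1, 0, 0, 0, -0.057, 0.021, 0.103], [1, 0, 0, 0, -0.114, 0.042, 0.206], [1, 0, 0, 0, -0.17, 0.063, 0.309], [1, 0, 0, 0, -0.227, 0.083, 0.412], [1, 0, 0, 0, -0.284, 0.104, 0.515]]}}

```text
clock: 7.18
position: [588.8, 13.5, 178.6]
ee_rot: [0.964, 0.064, 0.239, 0.102]
contact_force: [0.4, 0.1, -0.3]
gripper_width: 85.0
```

Emit:
{"method": "move_arm", "body": {"steps": [[1, 0, 0, 0, -0.057, 0.021, 0.103], [1, 0, 0, 0, -0.114, 0.042, 0.206], [1, 0, 0, 0, -0.17, 0.063, 0.309], [1, 0, 0, 0, -0.227, 0.083, 0.412], [1, 0, 0, 0, -0.284, 0.104, 0.515]]}}

```text
clock: 7.6
position: [588.8, 13.4, 178.6]
ee_rot: [0.903, 0.344, 0.196, 0.169]
contact_force: [-0.6, -0.8, -0.1]
gripper_width: 85.5
```

Emit:
{"method": "move_arm", "body": {"steps": [[1, 0, 0, 0, -0.057, 0.021, 0.103], [1, 0, 0, 0, -0.114, 0.042, 0.206], [1, 0, 0, 0, -0.17, 0.063, 0.309], [1, 0, 0, 0, -0.227, 0.083, 0.412], [1, 0, 0, 0, -0.284, 0.104, 0.515]]}}

```text
clock: 8.02
position: [588.8, 13.5, 178.6]
ee_rot: [0.762, 0.594, 0.136, 0.221]
contact_force: [-0.3, -0.9, 0.9]
gripper_width: 85.7
```

```bash
python3 - <<'E'
from ik import *
up,y,n=frame()
dv=np.radians([-5,-5])
T=toold(.127-2*np.pi,*dv)
rem(K+60*n,T)
E
```

```text
t 8.02 pos [588.8  13.5 178.6] F [-0.3 -0.9  0.9] w 85.7 j [ 0.36  0.13 -0.8   1.   -0.4   1.65]
shift [  1.4  -3.6 -14.9] turn [-0.7    0.256  1.281]
```

Emit:
{"method": "move_arm", "body": {"steps": [[1, 0, 0, 0, -0.057, 0.021, 0.103], [1, 0, 0, 0, -0.114, 0.042, 0.206], [1, 0, 0, 0, -0.17, 0.063, 0.309], [1, 0, 0, 0, -0.227, 0.083, 0.412], [1, 0, 0, 0, -0.284, 0.104, 0.515]]}}

```text
clock: 8.43
position: [588.8, 13.5, 178.6]
ee_rot: [0.553, 0.791, 0.064, 0.253]
contact_force: [0.0, 0.2, -0.0]
gripper_width: 85.1
```

Emit:
{"method": "move_arm", "body": {"steps": [[1, 0, 0, 0, -0.057, 0.021, 0.103], [1, 0, 0, 0, -0.114, 0.042, 0.206], [1, 0, 0, 0, -0.17, 0.063, 0.309], [1, 0, 0, 0, -0.227, 0.083, 0.412], [1, 0, 0, 0, -0.284, 0.104, 0.515]]}}

```text
clock: 8.85
position: [588.8, 13.5, 178.6]
ee_rot: [0.296, 0.918, -0.014, 0.263]
contact_force: [0.9, -0.1, -0.7]
gripper_width: 85.7
```

```bash
python3 - <<'E'
from ik import *
up,y,n=frame()
dv=np.radians([-5,-5])
T=toold(.127-2*np.pi,*dv)
rem(K+40*n,T)
w=optics.get_image("wrist");cv2.imwrite("pics/w4.png",w["frame"])
np.save("w4.npy",{k:w[k] for k in w if k!="frame"},allow_pickle=True)
f=cv2.resize(w["frame"][60:260,90:350],None,fx=3,fy=3,interpolation=2);cv2.imwrite("pics/w4b.png",f)
print([x["uv"] for x in nets.tip_of("knob_grip",w)], wproj(w,K))
E
```

```text
t 8.85 pos [588.8  13.5 178.6] F [ 0.9 -0.1 -0.7] w 85.7 j [ 0.35  0.13 -0.81  1.04 -0.4   2.81]
shift [ 12.6  -5.7 -31.3] turn [-0.132  0.052  0.25 ]
[[255.4, 193.2]] [258.60806633 185.07789012]
```

View pics/w4b.png

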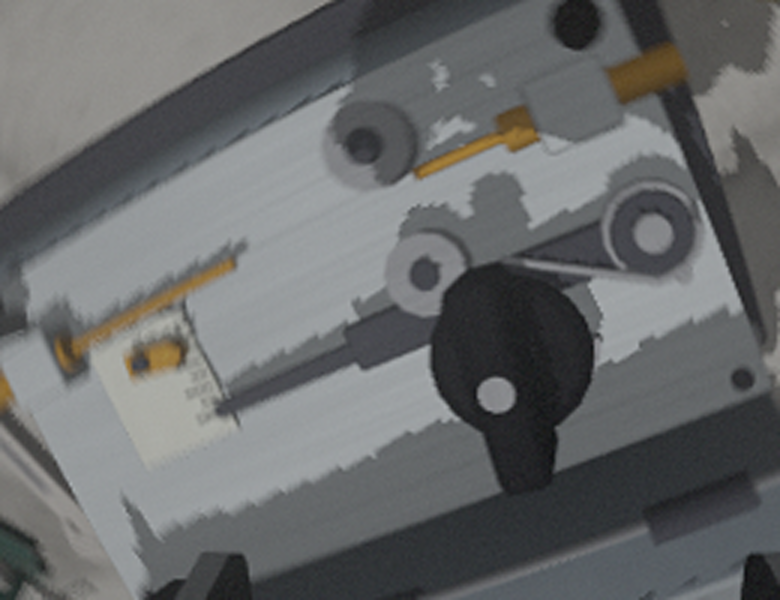

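```bash
python3 - <<'E'
from ik import *
up,y,n=frame()
w3=np.load("w3.npy",allow_pickle=True).item();w4=np.load("w4.npy",allow_pickle=True).item()
C3=lambda u,v:np.array((90+u/3,60+v/3))
print(wproj(w3,K+12*n)-C3(497,341),wproj(w4,K+12*n)-C3(496,395))
for nm,a,b in [("dot",(497,341),(496,395)),("barend",(486,420),(524,490)),("pivot",(645,263),(652,232)),("tip",(232,257),(224,407)),("postR",(653,396),(742,378))]:
    X,r=trir([wray(w3,C3(*a)),wray(w4,C3(*b))]); print(nm,X.round(1),r,[((X-K)@v).round(1) for v in(up,y,n)])
foot=K-48*n
for nm,uv,h in [("dot",(496,395),60),("flange",(512,352),25),("flL",(432,372),25),("flR",(593,340),25),("barend",(524,490),60)]:
    print(nm,onplane(w4,C3(*uv),h,foot).round(1))
E
```

```text
[-0.00695715 -1.9027869 ] [ 1.74666962 -2.67532617]
dot [611.   6. 132.] [0.0, 0.0] [np.float64(-0.8), np.float64(0.0), np.float64(22.0)]
barend [632.7  -1.8 148.1] [0.0, 0.0] [np.float64(27.1), np.float64(-3.6), np.float64(22.1)]
pivot [624.4  58.5  91.6] [0.2, 0.2] [np.float64(-21.1), np.float64(54.1), np.float64(-13.2)]
tip [ 608.  -101.    75.9] [0.4, 0.4] [np.float64(-19.3), np.float64(-105.7), np.float64(-33.6)]
postR [690.9  57.3 103.8] [0.7, 0.7] [np.float64(39.7), np.float64(65.1), np.float64(-40.8)]
dot [ 1.6 -2.3]
flange [-1.2 -0. ]
flL [ -4.6 -26.5]
flR [ 4.6 25. ]
barend [30.7 -6. ]
```

```bash
sed -i 's/^K=np.*/K=np.array([622,2.8,118])/' h.py; python3 - <<'E'
from ik import *
up,y,n=frame()
dv=np.radians([-5,-5])
T=toold(.127-2*np.pi,*dv)
rem(K+30*n,T); rem(K-17*n,T)
q=readout.read_state()["joints"]
print(ik(K+30*n,T,q),ik(K-17*n,T,q))
E
```

```text
t 8.95 pos [588.9  13.4 178.5] F [-0.3  0.   0.1] w 85.2 j [ 0.35  0.13 -0.81  1.04 -0.4   2.8 ]
shift [ 16.2  -7.4 -35.9] turn [-0.135  0.053  0.255]
t 8.95 pos [588.9  13.4 178.5] F [-0.3  0.   0.1] w 85.2 j [ 0.35  0.13 -0.81  1.04 -0.4   2.8 ]
shift [ 42.7 -12.4 -74.4] turn [-0.135  0.053  0.255]
(array([ 0.20640726,  0.19599255, -0.86143747,  1.3826033 , -0.27873799,
        2.85988304]), np.float64(1.3724353944977172e-10)) (array([ 0.02742927,  0.28751014, -0.84347515,  1.8608527 , -0.19949305,
        2.53193863]), np.float64(2.2142357392063156e-13))
```

Emit:
{"method": "move_arm", "body": {"steps": [[1, 8, -4, -18, -0.05, 0.02, 0.09], [1, 16, -7, -36, -0.1, 0.04, 0.18], [1, 16, -7, -36, -0.135, 0.053, 0.255], [1, 22, -9, -45, -0.135, 0.053, 0.255], [1, 26, -10, -52, -0.135, 0.053, 0.255]]}}

```text
clock: 9.37
position: [615.3, 3.5, 125.9]
ee_rot: [0.163, 0.951, -0.049, 0.257]
contact_force: [-0.2, -0.6, 1.2]
gripper_width: 85.5
```

```bash
python3 - <<'E'
from ik import *
up,y,n=frame()
dv=np.radians([-5,-5])
T=toold(.127-2*np.pi,*dv)
rem(K-17*n,T)
w=optics.get_image("wrist");cv2.imwrite("pics/w5.png",w["frame"])
E
```

```text
t 9.37 pos [615.3   3.5 125.9] F [-0.2 -0.6  1.2] w 85.5 j [ 0.12  0.23 -0.86  1.59 -0.24  2.71]
shift [ 16.3  -2.5 -21.8] turn [-0.001  0.     0.003]
```

View pics/w5.png

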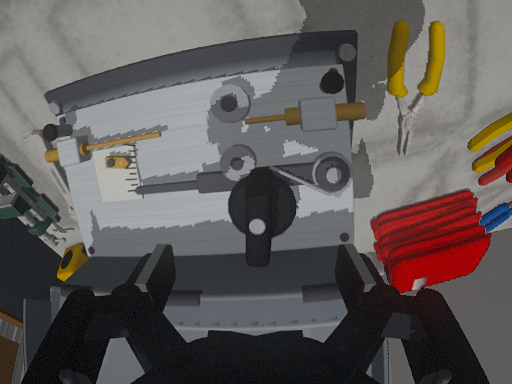

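Emit:
{"method": "move_arm", "body": {"steps": [[1, 4, -1, -6, 0, 0, 0], [1, 8, -1, -11, 0, 0, 0], [1, 12, -2, -16, 0, 0, 0], [1, 16, -2.5, -22, 0, 0, 0], [1, 16, -2.5, -22, 0, 0, 0]]}}

```text
clock: 9.83
position: [631.6, 0.4, 103.7]
ee_rot: [0.162, 0.951, -0.05, 0.257]
contact_force: [0.0, -0.1, 0.7]
gripper_width: 85.1
```

Emit:
{"method": "move_arm", "body": {"steps": [[0, 0, 0, 0, 0, 0, 0], [-0.5, 0, 0, 0, 0, 0, 0], [-1, 0, 0, 0, 0, 0, 0], [-1, 0, 0, 0, 0, 0, 0], [-1, 0, 0, 0, 0, 0, 0]]}}

```text
clock: 10.25
position: [631.5, 1.1, 104.5]
ee_rot: [0.161, 0.951, -0.05, 0.257]
contact_force: [0.3, 1.1, 0.7]
gripper_width: 25.7
```

```bash
python3 - <<'E'
from ik import *
up,y,n=frame()
dv=np.radians([-5,-5])
T=toold(.127-2*np.pi,*dv)
rem(K-17*n,T)
s=readout.read_state();F=s["contact_force"];print([round(F@v,1) for v in(up,y,n)],s["wrist_torque"].round(2))
E
```

```text
t 10.25 pos [631.5   1.1 104.5] F [0.3 1.1 0.7] w 25.7 j [ 0.03  0.29 -0.84  1.86 -0.2   2.53]
shift [ 0.1 -0.1 -0.4] turn [0. 0. 0.]
[np.float64(0.5), np.float64(1.2), np.float64(0.5)] [0.41 0.93 0.04]
```

Emit:
{"method": "move_arm", "body": {"steps": [[-1, 0, 0, 0, 0, 0, 0], [-1, 0, 0, 0, 0, 0, 0], [-1, 0, 0, 0, 0, 0, 0], [-1, 0, 0, 0, 0, 0, 0]]}}

```text
clock: 10.58
position: [631.1, -0.7, 104.8]
ee_rot: [0.162, 0.951, -0.051, 0.258]
contact_force: [-5.8, -2.7, 3.8]
gripper_width: 13.3
```

```bash
python3 - <<'E'
from ik import *
up,y,n=frame()
s=readout.read_state();F=s["contact_force"];print([round(F@v,1) for v in(up,y,n)],s["wrist_torque"].round(2))
w=optics.get_image("wrist");cv2.imwrite("pics/w6.png",w["frame"])
E
```

```text
[np.float64(-2.1), np.float64(-3.7), np.float64(6.1)] [-0.54  1.64 -0.6 ]
```

View pics/w6.png

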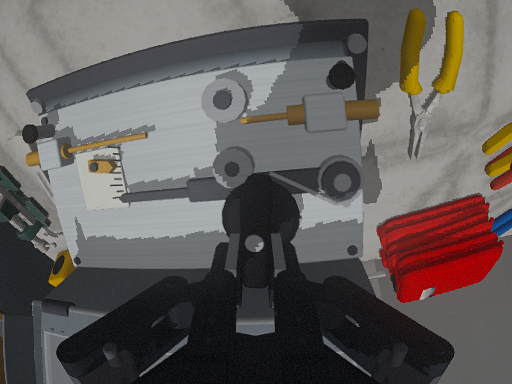

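Emit:
{"method": "move_arm", "body": {"steps": [[-1, 0, 0, 0, 0.047, -0.018, -0.086], [-1, 0, 0, 0, 0.095, -0.035, -0.173], [-1, 0, 0, 0, 0.142, -0.053, -0.259], [-1, 0, 0, 0, 0.189, -0.071, -0.345], [-1, 0, 0, 0, 0.237, -0.089, -0.431]]}}

```text
clock: 11.05
position: [630.2, -2.4, 104.4]
ee_rot: [0.396, 0.88, 0.014, 0.262]
contact_force: [-8.8, -6.6, 6.2]
gripper_width: 12.8
```

```bash
cat > chk.py <<'E'
from ik import *
import sys
up,y,n=frame()
dv=np.radians([-5,-5])
rem(K-17*n,toold(.127-2*np.pi+float(sys.argv[1]),*dv))
s=readout.read_state();F=s["contact_force"];print([round(F@v,1) for v in(up,y,n)],s["wrist_torque"].round(2))
if len(sys.argv)>2:
  w=optics.get_image("wrist");cv2.imwrite("pics/%s.png"%sys.argv[2],w["frame"])
E
python3 chk.py 0.5 w7
```

```text
t 11.05 pos [630.2  -2.4 104.4] F [-8.8 -6.6  6.2] w 12.8 j [ 0.03  0.29 -0.85  1.86 -0.2   2.03]
shift [ 1.4  3.4 -0.3] turn [0.002 0.001 0.01 ]
[np.float64(-2.6), np.float64(-8.1), np.float64(9.4)] [-1.63  2.58 -1.28]
```

View pics/w7.png

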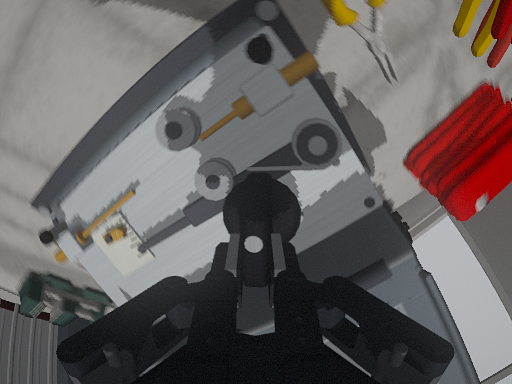

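Emit:
{"method": "move_arm", "body": {"steps": [[-1, -1, -1.5, 1, 0.047, -0.018, -0.086], [-1, -1.5, -2.7, 1.5, 0.095, -0.035, -0.173], [-1, -1.5, -2.7, 1.5, 0.142, -0.053, -0.259], [-1, -1.5, -2.7, 1.5, 0.189, -0.071, -0.345], [-1, -1.5, -2.7, 1.5, 0.237, -0.089, -0.431]]}}

```text
clock: 11.52
position: [628.4, -3.7, 103.6]
ee_rot: [0.601, 0.756, 0.079, 0.249]
contact_force: [-1.2, -6.1, -4.2]
gripper_width: 13.0
```

```bash
python3 chk.py 1.0
```

```text
t 11.52 pos [628.4  -3.7 103.6] F [-1.2 -6.1 -4.2] w 13.0 j [ 0.02  0.28 -0.85  1.86 -0.2   1.53]
shift [3.2 4.7 0.4] turn [-0.001 -0.002  0.007]
[np.float64(-2.5), np.float64(-6.2), np.float64(-3.4)] [-0.47  1.84 -0.5 ]
```

Emit:
{"method": "move_arm", "body": {"steps": [[-1, -1, -1.5, -0.5, 0.047, -0.018, -0.086], [-1, -1, -1.5, -0.5, 0.095, -0.035, -0.173], [-1, -1, -1.5, -0.5, 0.142, -0.053, -0.259], [-1, -1, -1.5, -0.5, 0.189, -0.071, -0.345], [-1, -1, -1.5, -0.5, 0.237, -0.089, -0.431]]}}

```text
clock: 11.93
position: [626.4, -3.9, 102.5]
ee_rot: [0.768, 0.585, 0.138, 0.22]
contact_force: [-4.7, -3.3, -2.8]
gripper_width: 13.1
```

```bash
python3 chk.py 1.5 w8
```

```text
t 11.93 pos [626.4  -3.9 102.5] F [-4.7 -3.3 -2.8] w 13.1 j [ 0.01  0.28 -0.85  1.89 -0.19  1.02]
shift [5.2 4.9 1.6] turn [-0.003 -0.003  0.005]
[np.float64(-4.9), np.float64(-4.1), np.float64(-0.0)] [ 0.11  2.46 -0.29]
```

View pics/w8.png

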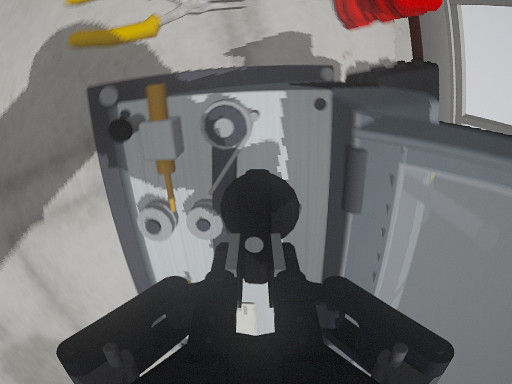

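Emit:
{"method": "move_arm", "body": {"steps": [[-1, -1, -0.5, -0.5, 0.047, -0.018, -0.086], [-1, -1, -0.5, -0.5, 0.095, -0.035, -0.173], [-1, -1, -0.5, -0.5, 0.142, -0.053, -0.259], [-1, -1, -0.5, -0.5, 0.189, -0.071, -0.345], [-1, -1, -0.5, -0.5, 0.237, -0.089, -0.431]]}}

```text
clock: 12.4
position: [624.4, -3.3, 101.2]
ee_rot: [0.889, 0.378, 0.188, 0.178]
contact_force: [-7.3, -0.6, -2.2]
gripper_width: 12.7
```

```bash
python3 chk.py 2.0
```

```text
t 12.4 pos [624.4  -3.3 101.2] F [-7.3 -0.6 -2.2] w 12.7 j [ 0.    0.28 -0.86  1.9  -0.19  0.51]
shift [7.2 4.3 2.9] turn [-0.003 -0.005  0.002]
[np.float64(-7.1), np.float64(-1.9), np.float64(2.2)] [ 0.51  2.99 -0.1 ]
```

Emit:
{"method": "move_arm", "body": {"steps": [[-1, -1, 0, -0.5, 0.047, -0.018, -0.086], [-1, -2, 0.5, -1, 0.095, -0.035, -0.173], [-1, -2, 0.5, -1, 0.142, -0.053, -0.259], [-1, -2, 0.5, -1, 0.189, -0.071, -0.345], [-1, -2, 0.5, -1, 0.237, -0.089, -0.431]]}}

```text
clock: 12.82
position: [623.0, -1.3, 99.9]
ee_rot: [0.955, 0.147, 0.226, 0.125]
contact_force: [-1.3, 2.4, -7.6]
gripper_width: 12.6
```

```bash
python3 chk.py 2.5 w9; python3 - <<'E'
from h import *
s=optics.get_image("scene");d=optics.get_image("side")
cv2.imwrite("pics/s9.png",np.hstack([cv2.resize(p["frame"][140:220,200:320] if i==0 else p["frame"][130:230,180:300],(390,320),interpolation=2) for i,p in enumerate((s,d))]))
E
```

```text
t 12.82 pos [623.   -1.3  99.9] F [-1.3  2.4 -7.6] w 12.6 j [-0.    0.28 -0.86  1.93 -0.18 -0.01]
shift [8.5 2.3 4.2] turn [-0.005 -0.005 -0.   ]
[np.float64(-5.8), np.float64(2.1), np.float64(-5.2)] [1.63 1.97 0.65]
```

View pics/s9.png

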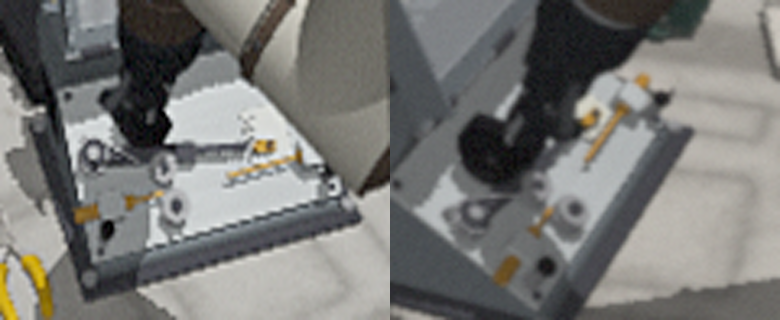

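View pics/w9.png

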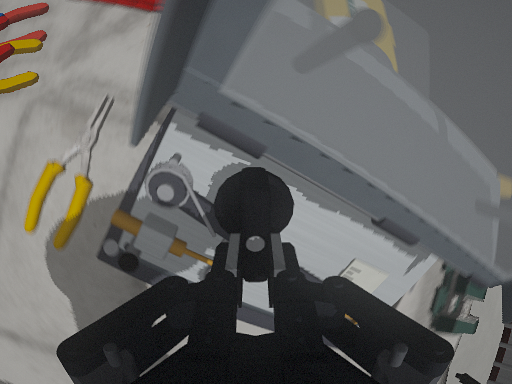

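Emit:
{"method": "move_arm", "body": {"steps": [[-1, 0, 0, 0, 0.047, -0.018, -0.086], [-1, 0, 0, 0, 0.05, -0.019, -0.09], [-1, 0, 0, 0, 0.05, -0.019, -0.09], [0, 0, 0, 0, 0.05, -0.019, -0.09], [1, 0, 0, 0, 0.05, -0.019, -0.09]]}}

```text
clock: 13.38
position: [628.1, -5.1, 105.9]
ee_rot: [0.959, 0.097, 0.238, 0.119]
contact_force: [0.5, -0.7, 0.4]
gripper_width: 36.2
```

Emit:
{"method": "move_arm", "body": {"steps": [[1, 0, 0, 0, 0, 0, 0], [1, 0, 0, 0, 0, 0, 0], [1, 0, 0, 0, 0, 0, 0], [1, 0, 0, 0, 0, 0, 0], [1, 0, 0, 0, 0, 0, 0]]}}

```text
clock: 13.8
position: [626.5, -3.8, 104.2]
ee_rot: [0.96, 0.097, 0.237, 0.117]
contact_force: [-0.2, -0.4, 0.9]
gripper_width: 85.6
```

```bash
python3 chk.py 2.6 w10
```

```text
t 13.8 pos [626.5  -3.8 104.2] F [-0.2 -0.4  0.9] w 85.6 j [-0.    0.28 -0.85  1.93 -0.19 -0.11]
shift [ 5.1  4.8 -0.2] turn [-0.001  0.004  0.004]
[np.float64(0.4), np.float64(-0.4), np.float64(0.8)] [ 0.37  0.95 -0.03]
```

View pics/w10.png

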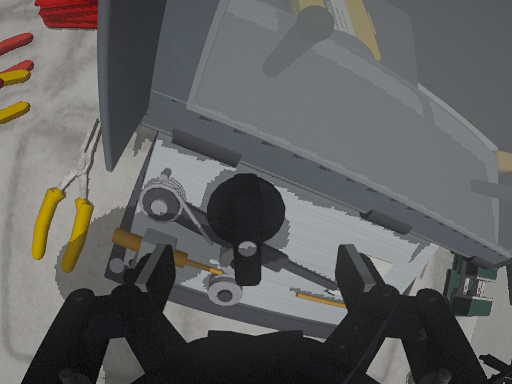

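Emit:
{"method": "move_arm", "body": {"steps": [[1, -15, 3, 22, 0, 0, 0], [1, -30, 6, 44, 0, 0, 0], [1, -45, 9, 66, 0, 0, 0], [1, -60, 11, 88, 0, 0, 0], [1, -75, 14, 110, 0, 0, 0]]}}

```text
clock: 14.27
position: [574.2, 4.3, 192.6]
ee_rot: [0.959, 0.096, 0.239, 0.121]
contact_force: [1.7, -0.6, 2.2]
gripper_width: 85.5
```

```bash
python3 chk.py 2.6 w11; python3 - <<'E'
import cv2
f=cv2.imread("pics/w11.png"); cv2.imwrite("pics/w11b.png",cv2.resize(f,None,fx=1.5,fy=1.5,interpolation=2))
E
```

```text
t 14.27 pos [574.2   4.3 192.6] F [ 1.7 -0.6  2.2] w 85.5 j [ 0.36  0.09 -0.83  1.   -0.42  0.52]
shift [ 57.4  -3.3 -88.5] turn [0.007 0.011 0.008]
[np.float64(2.8), np.float64(-0.3), np.float64(0.8)] [0.26 0.68 0.01]
```

View pics/w11b.png

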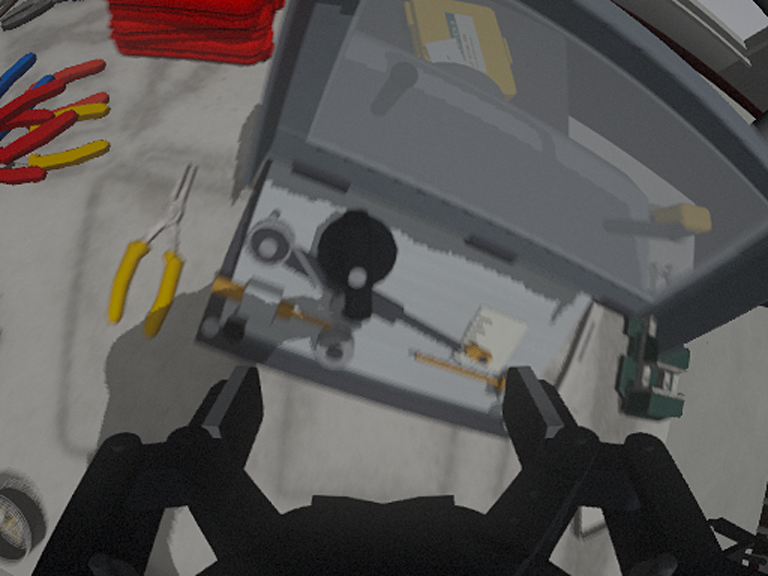

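```bash
python3 - <<'E'
from ik import *
w=optics.get_image("wrist")
np.save("w12.npy",{k:w[k] for k in w if k!="frame"},allow_pickle=True)
cv2.imwrite("pics/w12.png",w["frame"])
cv2.imwrite("pics/w12b.png",cv2.resize(w["frame"][180:270,250:370],None,fx=6,fy=6,interpolation=2))
for nm in ["pointer_tip","set_mark"]: print(nm,nets.tip_of(nm,w)[:2])
E
```

```text
pointer_tip [{'uv': [306.5, 230.7], 'conf': 0.91}]
set_mark [{'uv': [306.2, 229.3], 'conf': 0.43}]
```

View pics/w12b.png

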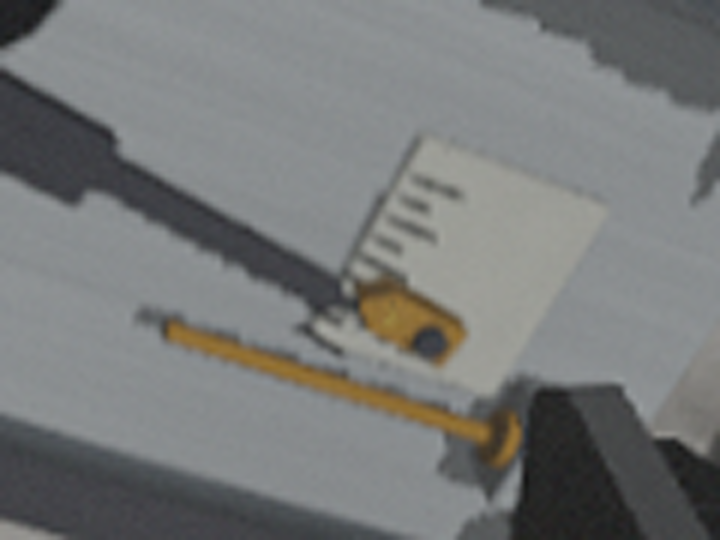

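```bash
python3 - <<'E'
from ik import *
w=np.load("w12.npy",allow_pickle=True).item();w3=np.load("w3.npy",allow_pickle=True).item()
C=lambda u,v:np.array((250+u/6,180+v/6)); C3=lambda u,v:np.array((90+u/3,60+v/3))
up,y,n=frame(); foot=K-50*n
for h in (4,8,11):
  print(h,"ptr",onplane(w,C(357,300),h,foot).round(1),"idx tip",onplane(w,C(360,290),h,foot).round(1),"hole",onplane(w,C(430,342),h,foot).round(1),"rod",onplane(w,C(165,328),h,foot).round(1),onplane(w,C(485,432),h,foot).round(1),"tick",onplane(w,C(415,182),h,foot).round(1),onplane(w,C(463,193),h,foot).round(1))
  print("  w3 tip",onplane(w3,C3(220,192),h,foot).round(1),"hole",onplane(w3,C3(176,191),h,foot).round(1),"ptr0",onplane(w3,C3(232,257),h,foot).round(1))
E
```

```text
4 ptr [ -51.1 -113.3] idx tip [ -48.7 -112.7] hole [ -54.9 -133.4] rod [-71.2 -79. ] [ -71.4 -157.6] tick [ -22.4 -111.2] [ -21.  -121.8]
  w3 tip [ -45.5 -110.7] hole [ -46.7 -129.8] ptr0 [ -18.6 -107.1]
8 ptr [ -49.2 -111.3] idx tip [ -46.8 -110.7] hole [ -52.9 -131. ] rod [-69.  -77.4] [ -69.2 -154.9] tick [ -20.9 -109.1] [ -19.5 -119.7]
  w3 tip [ -45.9 -109.4] hole [ -47.2 -128.3] ptr0 [ -19.3 -105.9]
11 ptr [ -47.7 -109.7] idx tip [ -45.4 -109.1] hole [ -51.4 -129.3] rod [-67.4 -76.2] [ -67.6 -153. ] tick [ -19.7 -107.6] [ -18.3 -118. ]
  w3 tip [ -46.3 -108.4] hole [ -47.5 -127.2] ptr0 [ -19.9 -104.9]
```

```bash
python3 - <<'E'
from ik import *
up,y,n=frame(); foot=K-50*n
w=np.load("w12.npy",allow_pickle=True).item()
Rc=R.from_rotvec(np.ravel(w["rvec"])); cam=-Rc.inv().apply(np.ravel(w["tvec"]))
s=readout.read_state(); Tq=R.from_quat(s["ee_rot"])
co=Tq.inv().apply(cam-s["position"]); print("cam in tool",co.round(1),"axis",Tq.inv().apply(Rc.inv().apply([0,0,1])).round(3))
scale=foot-46*up-110*y
for tilt in (20,25,30):
  for h in (150,200):
    T=tool(-np.pi/2,np.radians(tilt)); p=scale+h*n-T.apply(co)
    q,e=ik(p,T,[.2,.1,-.8,.8,-.4,-1.3]); print(tilt,h,p.round(0),q.round(2),round(e,4))
    q2,e2=ik(scale+h*n-T.apply(co),T,[0,.1,-.6,0,-.4,-1.5]); print("      ",q2.round(2),round(e2,4))
H=np.array([633,-65,163.])
m=Mz()
print("hood path")
for tilt in (0,10,15,20,25):
    T=tool(-np.pi/2,np.radians(tilt)); q=[0,.4,0,0,-1.2,-1.5]
    for th in (2.53,2,1.5,1,.5,.2,0):
        ang=np.pi+a35-th
        h=H+187*(m@np.array([np.cos(ang),0,np.sin(ang)])); p=h+T.apply([0,0,19]); q,e=ik(p,T,q); print(tilt,th,h.round(0),q.round(2),round(e,4))
E
```

```text
cam in tool [  82.4    2.6 -174.9] axis [-0.322 -0.004  0.947]
20 150 [585. -18.  10.] [ 0.23  0.4  -0.78  0.77 -0.16 -1.16] 0.0594
       [ 0.23  0.4  -0.78  0.77 -0.16 -1.16] 0.0594
20 200 [556. -13.  51.] [ 0.22  0.29 -0.89  0.96 -0.16 -1.34] 0.0198
       [ 0.22  0.29 -0.89  0.96 -0.16 -1.34] 0.0198
25 150 [598. -21.  16.] [ 0.2   0.39 -0.78  0.87 -0.16 -1.24] 0.1164
       [ 0.2   0.39 -0.78  0.87 -0.16 -1.24] 0.1164
25 200 [570. -16.  57.] [ 0.15  0.28 -0.9   1.25 -0.16 -1.56] 0.0653
       [ 0.15  0.28 -0.9   1.25 -0.16 -1.56] 0.0653
30 150 [612. -23.  23.] [-0.07  0.39 -0.84  2.05 -0.16 -2.16] 0.0965
       [-0.07  0.39 -0.84  2.05 -0.16 -2.16] 0.0965
30 200 [583. -18.  64.] [-0.07  0.28 -0.91  2.05 -0.16 -2.16] 0.089
       [-0.07  0.28 -0.91  2.05 -0.16 -2.16] 0.089
hood path
0 2.53 [696. -77. 339.] [ 0.12  0.48  0.44  0.   -1.53 -0.31] 0.0
0 2 [600. -59. 347.] [ 0.17  0.29  0.18 -0.   -1.46 -0.36] 0.0
0 1.5 [517. -43. 308.] [ 0.23  0.15 -0.1  -0.   -1.32 -0.41] 0.0
0 1 [463. -33. 234.] [ 0.28  0.1  -0.35 -0.   -1.13 -0.46] 0.0
0 0.5 [450. -31. 142.] [ 0.29  0.17 -0.52 -0. 
[... 1288 characters left out ...]
0.09 -0.69  0.3  -0.7  -0.79] 0.0
20 0.5 [450. -31. 142.] [ 0.38  0.01 -0.93  0.52 -0.38 -1.02] 0.0
20 0.2 [464. -33.  88.] [ 0.22  0.13 -1.04  0.95 -0.16 -1.33] 0.018
20 0 [482. -37.  56.] [ 0.23  0.22 -0.97  0.8  -0.16 -1.19] 0.0621
25 2.53 [696. -77. 339.] [ 0.19  0.24 -0.05  0.2  -0.88 -0.47] 0.0
25 2 [600. -59. 347.] [ 0.26  0.06 -0.26  0.24 -0.86 -0.57] 0.0
25 1.5 [517. -43. 308.] [ 0.35 -0.08 -0.52  0.32 -0.77 -0.72] 0.0
25 1 [463. -33. 234.] [ 0.42 -0.12 -0.8   0.45 -0.58 -0.94] 0.0
25 0.5 [450. -31. 142.] [ 0.26 -0.02 -1.07  0.96 -0.22 -1.36] 0.0087
25 0.2 [464. -33.  88.] [ 0.17  0.1  -1.07  1.15 -0.16 -1.48] 0.0734
25 0 [482. -37.  56.] [-0.12  0.21 -1.06  2.05 -0.16 -2.12] 0.1164
```

```bash
python3 - <<'E'
from ik import *
up,y,n=frame(); foot=K-50*n
co=np.array([82.4,2.6,-174.9]); scale=foot-46*up-110*y; print(scale)
for h in (300,350):
    T=tool(-np.pi/2,np.radians(12)); p=scale+h*n-T.apply(co); q,e=ik(p,T,[.2,.1,-.5,.1,-.8,-.6]); print(h,p.round(0),q.round(2),round(e,4))
rem(p,T)
E
```

```text
[ 592.9173199  -103.6670692    50.65788171]
300 [477.   2. 126.] [ 0.43  0.11 -0.69  0.21 -0.62 -0.77] 0.0
350 [449.   7. 167.] [ 0.47  0.   -0.67  0.19 -0.74 -0.79] 0.0
t 14.47 pos [576.    5.8 194.2] F [-0.4 -0.6  0.2] w 85.4 j [ 0.36  0.09 -0.83  1.02 -0.42  0.52]
shift [-127.     1.3  -27.4] turn [ 0.791 -0.022 -1.822]
```

Emit:
{"method": "move_arm", "body": {"steps": [[1, -30, 0, 6, 0.048, -0.001, -0.11], [1, -60, 0, 6, 0.095, -0.003, -0.22], [1, -90, 0, 6, 0.143, -0.004, -0.33], [1, -120, 0, 6, 0.19, -0.005, -0.44], [1, -127, 0, 6, 0.237, -0.007, -0.547]]}}

```text
clock: 14.88
position: [445.2, 2.3, 197.7]
ee_rot: [0.955, -0.198, 0.211, 0.071]
contact_force: [-0.9, -0.3, -0.8]
gripper_width: 85.2
```

Emit:
{"method": "move_arm", "body": {"steps": [[1, 0, 0, 0, 0.048, -0.001, -0.11], [1, 0, 0, 0, 0.095, -0.003, -0.22], [1, 0, 0, 0, 0.143, -0.004, -0.33], [1, 0, 0, 0, 0.19, -0.005, -0.44], [1, 0, 0, 0, 0.237, -0.007, -0.547]]}}

```text
clock: 15.3
position: [449.0, 3.4, 198.5]
ee_rot: [0.866, -0.472, 0.164, 0.012]
contact_force: [0.3, 0.0, -1.0]
gripper_width: 85.5
```

```bash
python3 - <<'E'
from ik import *
rem([449,7,175],tool(-np.pi/2,np.radians(12)))
E
```

```text
t 15.3 pos [449.    3.4 198.5] F [ 0.3  0.  -1. ] w 85.5 j [ 0.58 -0.06 -0.75  0.43 -0.79 -0.3 ]
shift [ -0.    3.6 -23.5] turn [ 0.315 -0.013 -0.72 ]
```

Emit:
{"method": "move_arm", "body": {"steps": [[1, 0, 2, -10, 0.048, -0.002, -0.11], [1, 0, 3, -20, 0.095, -0.004, -0.22], [1, 0, 3, -20, 0.143, -0.006, -0.33], [1, 0, 3, -20, 0.19, -0.008, -0.44], [1, 0, 3, -20, 0.237, -0.01, -0.547]]}}

```text
clock: 15.72
position: [448.9, 5.9, 178.1]
ee_rot: [-0.701, 0.704, -0.104, 0.047]
contact_force: [-0.0, 0.5, 0.4]
gripper_width: 85.3
```

Emit:
{"method": "move_arm", "body": {"steps": [[1, 0, 0, 0, 0.05, -0.002, -0.11], [1, 0, 0, 0, 0.078, -0.003, -0.173], [1, 0, 0, 0, 0.078, -0.003, -0.173], [1, 0, 0, 0, 0.078, -0.003, -0.173]]}}

```text
clock: 16.05
position: [448.7, 6.1, 178.5]
ee_rot: [-0.638, 0.763, -0.082, 0.066]
contact_force: [0.5, 0.5, -0.5]
gripper_width: 85.8
```

```bash
python3 - <<'E'
from ik import *
rem([449,7,175],tool(-np.pi/2,np.radians(12)))
up,y,n=frame(); foot=K-50*n
w=optics.get_image("wrist")
np.save("w13.npy",{k:w[k] for k in w if k!="frame"},allow_pickle=True)
cv2.imwrite("pics/w13.png",w["frame"])
c=wproj(w,foot-46*up-110*y).astype(int); print(c)
x0,y0=c[0]-55,c[1]-45
cv2.imwrite("pics/w13b.png",cv2.resize(w["frame"][max(y0,0):y0+90,x0:x0+110],None,fx=6,fy=6,interpolation=2)); print(x0,y0)
for nm in ["pointer_tip","set_mark"]: print(nm,nets.tip_of(nm,w)[:2])
E
```

```text
t 16.05 pos [448.7   6.1 178.5] F [ 0.5  0.5 -0.5] w 85.8 j [ 0.47 -0.01 -0.65  0.19 -0.77 -0.78]
shift [ 0.3  0.9 -3.5] turn [ 0.003  0.001 -0.006]
[141  97]
86 52
pointer_tip [{'uv': [142.1, 102.8], 'conf': 0.73}]
set_mark [{'uv': [136.8, 99.7], 'conf': 0.44}]
```

View pics/w13b.png

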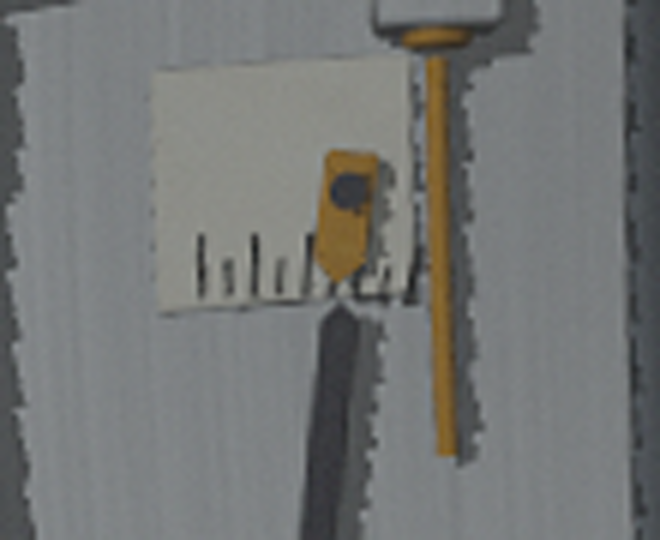

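View pics/w13.png

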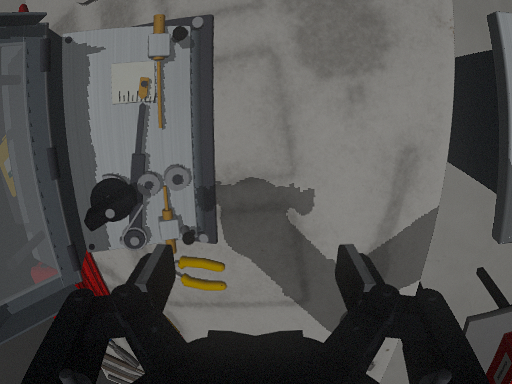

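```bash
python3 - <<'E'
from ik import *
T=tool(-np.pi/2,np.radians(10)); q=readout.read_state()["joints"]
for p in ([449,6,300],[500,0,430],[600,-40,430],[670,-70,430]):
    q,e=ik(np.array(p,float),T,q);print(p,q.round(2),round(e,4))
rem([500,0,430],T)
E
```

```text
[449, 6, 300] [ 0.46 -0.09 -0.37  0.11 -1.15 -0.68] 0.0
[500, 0, 430] [ 0.39 -0.01  0.01  0.1  -1.45 -0.58] 0.0
[600, -40, 430] [ 0.24  0.18  0.24  0.07 -1.47 -0.43] 0.0
[670, -70, 430] [ 0.16  0.32  0.43  0.06 -1.51 -0.35] 0.0
t 16.2 pos [448.4   7.  178.8] F [-0.2  0.3  0.2] w 85.4 j [ 0.48 -0.02 -0.65  0.19 -0.77 -0.78]
shift [ 51.6  -7.  251.2] turn [ 0.008  0.036 -0.007]
```

Emit:
{"method": "move_arm", "body": {"steps": [[1, 8, -1, 41, 0.008, 0.036, -0.007], [1, 16, -2, 82, 0.008, 0.036, -0.007], [1, 24, -4, 123, 0.008, 0.036, -0.007], [1, 32, -5, 164, 0.008, 0.036, -0.007], [1, 41, -6, 205, 0.008, 0.036, -0.007]]}}

```text
clock: 16.62
position: [489.2, 1.2, 385.7]
ee_rot: [-0.636, 0.766, -0.067, 0.056]
contact_force: [1.6, -0.3, -0.6]
gripper_width: 85.4
```

Emit:
{"method": "move_arm", "body": {"steps": [[1, 30, -8, 20, 0, 0, 0], [1, 60, -22, 40, 0, 0, 0], [1, 95, -36, 50, 0, 0, 0], [1, 120, -50, 50, 0, 0, 0], [1, 140, -56, 50, 0, 0, 0]]}}

```text
clock: 17.03
position: [631.4, -55.8, 432.9]
ee_rot: [-0.636, 0.767, -0.067, 0.056]
contact_force: [-0.0, 1.6, -0.4]
gripper_width: 85.2
```

```bash
python3 - <<'E'
from ik import *
rem([670,-70,430],tool(-np.pi/2,np.radians(10)))
w=optics.get_image("wrist");w=optics.get_image("wrist")
np.save("w14.npy",{k:w[k] for k in w if k!="frame"},allow_pickle=True)
cv2.imwrite("pics/w14.png",w["frame"])
print(wproj(w,[696,-77,339]),[x["uv"] for x in nets.tip_of("hood_handle",w)])
E
```

```text
t 17.03 pos [631.4 -55.8 432.9] F [-0.   1.6 -0.4] w 85.2 j [ 0.2   0.24  0.33  0.07 -1.49 -0.39]
shift [ 38.6 -14.2  -2.9] turn [-0.     0.001  0.001]
[205.0645394  170.43596504] [[204.4, 178.3]]
```

View pics/w14.png

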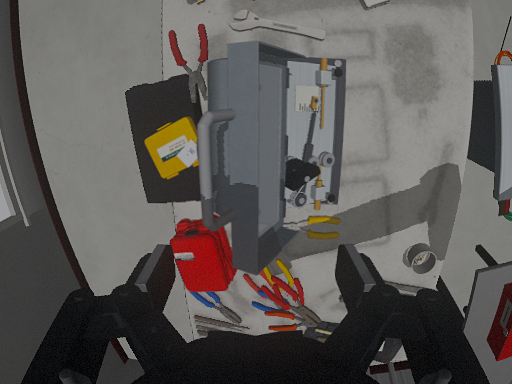

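```bash
python3 - <<'E'
from ik import *
w=np.load("w14.npy",allow_pickle=True).item(); s=optics.get_image("scene");d=optics.get_image("side")
print(trir([wray(w,(205,170.5)),rays(s,(254.3,86.8)),rays(d,(185.3,73.3))]))
A=wray(w,(205,117));B=wray(w,(207.5,224))
for z in (330,339,348):
    a=A[0]+A[1]*(z-A[0][2])/A[1][2];b=B[0]+B[1]*(z-B[0][2])/B[1][2];print(z,a.round(1),b.round(1),np.linalg.norm(a-b).round(1),np.arctan2((b-a)[0],(b-a)[1]).round(3))
h=np.array([696,-76,339]);T=tool(-np.pi/2,np.radians(10))
rem(h+T.apply([0,0,19]),T); print("tool z",T.as_matrix()[:,2].round(3))
E
```

```text
(array([696.74724308, -76.60506005, 338.06450258]), [0.3, 1.5, 1.6])
330 [ 687.8 -126.8  330. ] [711.4 -17.5 330. ] 111.8 0.213
339 [ 684.5 -127.   339. ] [707.3 -21.4 339. ] 108.0 0.213
348 [ 681.2 -127.2  348. ] [703.3 -25.2 348. ] 104.3 0.213
t 17.28 pos [629.  -54.3 433.1] F [-0.2 -0.2 -0.4] w 85.7 j [ 0.2   0.24  0.32  0.07 -1.49 -0.39]
shift [  70.2  -22.3 -112.8] turn [-0.001 -0.     0.   ]
tool z [ 0.171 -0.032 -0.985]
```

Emit:
{"method": "move_arm", "body": {"steps": [[1, 30, -11, 0, 0, 0, 0], [1, 60, -21, -10, 0, 0, 0], [1, 60, -21, -30, 0, 0, 0], [1, 60, -21, -51, 0, 0, 0], [1, 60, -21, -51, 0, 0, 0]]}}

```text
clock: 17.7
position: [687.1, -74.4, 377.4]
ee_rot: [-0.637, 0.767, -0.064, 0.053]
contact_force: [1.6, 0.5, -1.4]
gripper_width: 85.3
```

```bash
python3 - <<'E'
from ik import *
h=np.array([697,-77,338]);T=tool(-np.pi/2,np.radians(10))
rem(h+T.apply([0,0,19]),T)
w=optics.get_image("wrist")
cv2.imwrite("pics/w15.png",w["frame"])
print(wproj(w,h))
E
```

```text
t 17.7 pos [687.1 -74.4 377.4] F [ 1.6  0.5 -1.4] w 85.3 j [ 0.15  0.35  0.35  0.05 -1.41 -0.34]
shift [ 13.1  -3.2 -58.1] turn [-0.002 -0.008 -0.   ]
[250.9785997  201.69985008]
```

View pics/w15.png

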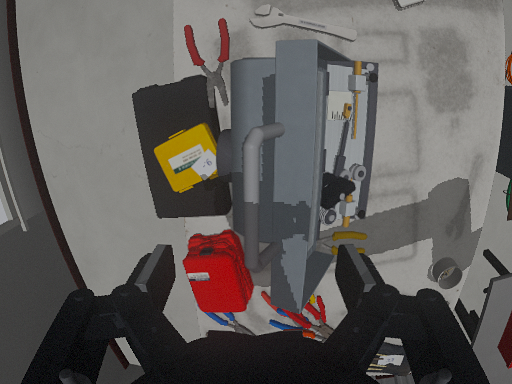

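Emit:
{"method": "move_arm", "body": {"steps": [[1, 4, -1, -18, 0, 0, 0], [1, 8, -2, -36, 0, 0, 0], [1, 13, -3, -58, 0, 0, 0], [1, 13, -3, -58, 0, 0, 0], [0, 13, -3, -58, 0, 0, 0]]}}

```text
clock: 18.17
position: [702.1, -78.1, 326.0]
ee_rot: [-0.636, 0.766, -0.067, 0.056]
contact_force: [-0.0, 0.6, 0.8]
gripper_width: 75.4
```

Emit:
{"method": "move_arm", "body": {"steps": [[-0.5, 0, 0, 0, 0, 0, 0], [-1, 0, 0, 0, 0, 0, 0], [-1, 0, 0, 0, 0, 0, 0], [-1, 0, 0, 0, 0, 0, 0], [-1, 0, 0, 0, 0, 0, 0]]}}

```text
clock: 18.58
position: [702.4, -78.3, 325.4]
ee_rot: [-0.636, 0.767, -0.067, 0.057]
contact_force: [0.7, -0.3, -0.1]
gripper_width: 12.1
```

Emit:
{"method": "move_arm", "body": {"steps": [[-1, 0, 0, 0, 0, 0, 0], [-1, 0, 0, 0, 0, 0, 0], [-1, 0, 0, 0, 0, 0, 0]]}}

```text
clock: 18.83
position: [702.4, -78.4, 324.4]
ee_rot: [-0.636, 0.767, -0.067, 0.056]
contact_force: [-0.0, 0.2, -0.4]
gripper_width: 0.1
```

```bash
python3 - <<'E'
from ik import *
h=np.array([697,-77,338]);T=tool(-np.pi/2,np.radians(10))
rem(h+T.apply([0,0,19]),T)
w=optics.get_image("wrist")
cv2.imwrite("pics/w16.png",w["frame"])
E
```

```text
t 18.83 pos [702.4 -78.4 324.4] F [-0.   0.2 -0.4] w 0.1 j [ 0.14  0.38  0.27  0.06 -1.29 -0.34]
shift [-2.1  0.8 -5.2] turn [-0.001  0.001  0.001]
```

View pics/w16.png

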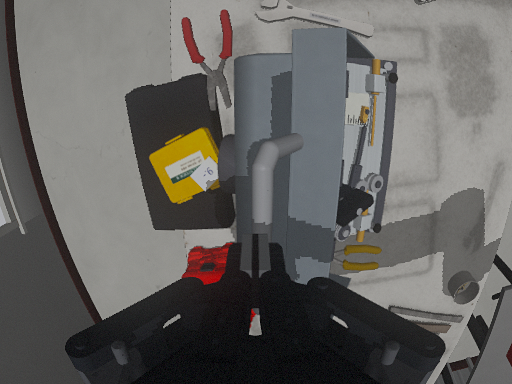

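```bash
python3 - <<'E'
from ik import *
w=optics.get_image("wrist");cv2.imwrite("pics/w17.png",w["frame"]);s=optics.get_image("scene");d=optics.get_image("side")
np.save("w17.npy",{k:w[k] for k in w if k!="frame"},allow_pickle=True)
w14=np.load("w14.npy",allow_pickle=True).item()
m=Mz().T
for uv in [(262,190),(262,220),(264,165)]:
  L=[]
  for c,dd in (wray(w14,(205,150)),wray(w,uv)):
    c=m@c;dd=m@dd; L.append((c[[0,2]],dd[[0,2]]/np.linalg.norm(dd[[0,2]])))
  M=sum(np.eye(2)-np.outer(q,q) for _,q in L);v=sum((np.eye(2)-np.outer(q,q))@c for c,q in L);X=np.linalg.solve(M,v);
  t=m@readout.read_state()["position"];print(X,"tcp m",t)
f=np.hstack([cv2.resize(s["frame"][60:160,200:310],(390,355),interpolation=2),cv2.resize(d["frame"][50:150,140:250],(390,355),interpolation=2)]);cv2.imwrite("pics/sd17.png",f)
E
```

```text
[699.59522657 332.83809061] tcp m [704.78958506  52.20357675 324.35694593]
[699.34442977 333.53677472] tcp m [704.78958506  52.20357675 324.35694593]
[697.83539391 337.74073341] tcp m [704.78958506  52.20357675 324.35694593]
```

View pics/sd17.png

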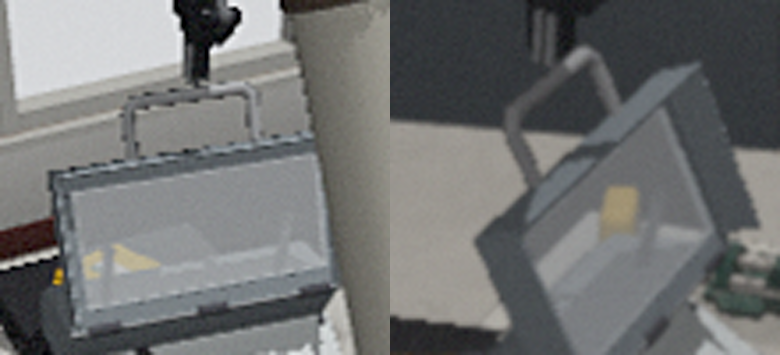

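```bash
python3 - <<'E'
from ik import *
w=optics.get_image("wrist");s=optics.get_image("scene");d=optics.get_image("side")
st=readout.read_state();t=st["position"]
print(t,"scene",proj(s,t),"side",proj(d,t),"wrist",wproj(w,t))
ps=proj(s,t);pd=proj(d,t)
def crop(p,c,name):
    x,y=int(c[0])-32,int(c[1])-28
    f=cv2.resize(p["frame"][y:y+60,x:x+65],None,fx=6,fy=6,interpolation=cv2.INTER_NEAREST)
    cv2.drawMarker(f,(int((c[0]-x+.5)*6),int((c[1]-y+.5)*6)),(0,0,255),0,12,1); print(name,x,y); return f
cv2.imwrite("pics/t18.png",np.hstack([crop(s,ps,"s"),crop(d,pd,"d")]))
E
```

```text
[702.37248104 -78.30691078 324.439944  ] scene [254.00268902  89.7759259 ] side [184.10879467  78.9336817 ] wrist [255.66252757 225.82033645]
s 222 61
d 152 50
```

View pics/t18.png

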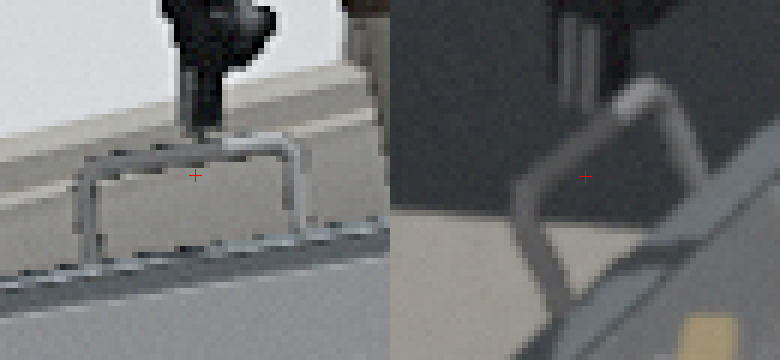

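View pics/w17.png

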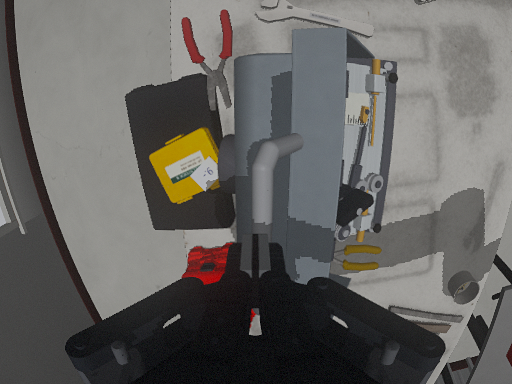

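```bash
python3 - <<'E'
from ik import *
s=optics.get_image("scene");d=optics.get_image("side")
S=lambda u,v:(222+u/6-.5,61+v/6-.5); D=lambda u,v:(152+(u-390)/6-.5,50+v/6-.5)
for nm,a,b in [("tip",(203,140),(580,112)),("barL",(88,168),(522,190)),("barR",(292,145),(650,92)),("barmid",(190,156),(583,140))]:
    print(nm,trir([rays(s,S(*a)),rays(d,D(*b))]))
    
E
```

```text
tip (array([703.22440336, -83.99182422, 345.28386342]), [3.2, 3.2])
barL (array([705.0657065 , -19.6179707 , 343.14738148]), [2.5, 2.5])
barR (array([ 689.68264005, -128.36443068,  336.89166193]), [1.9, 1.9])
barmid (array([699.82827036, -74.40269256, 339.20937407]), [2.3, 2.3])
```

```bash
python3 - <<'E'
import cv2
f=cv2.imread("pics/w17.png");cv2.imwrite("pics/w17b.png",cv2.resize(f[180:340,190:330],None,fx=4,fy=4,interpolation=2))
E
```

```text
(no output)
```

View pics/w17b.png

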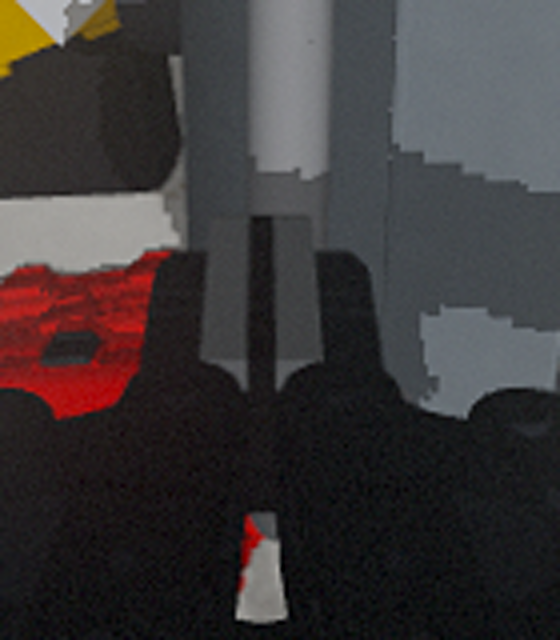

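```bash
python3 - <<'E'
from ik import *
w=np.load("w17.npy",allow_pickle=True).item();st=readout.read_state();T=R.from_quat(st["ee_rot"])
for k in (0,5,10,15,20): print(k,wproj(w,st["position"]+T.apply([11,0,-k])),wproj(w,st["position"]+T.apply([0,0,-k])))
E
```

```text
0 [255.67234285 210.02398857] [255.65839285 225.81436624]
5 [255.68563901 213.21692595] [255.67071677 229.31284412]
10 [255.69956456 216.57512452] [255.68358134 232.98320529]
15 [255.714161   220.11082828] [255.69701807 236.83723023]
20 [255.72947299 223.83740883] [255.71106041 240.88766061]
```

Emit:
{"method": "move_arm", "body": {"steps": [[0.5, 0, 0, 6, 0, 0, 0], [0.5, 0, 0, 6, 0, 0, 0], [0.5, 0, 0, 6, 0, 0, 0], [0.5, 0, 0, 6, 0, 0, 0], [0.5, 0, 0, 6, 0, 0, 0]]}}

```text
clock: 19.7
position: [702.3, -78.3, 330.4]
ee_rot: [-0.636, 0.767, -0.067, 0.056]
contact_force: [1.6, -0.3, 0.9]
gripper_width: 60.3
```

Emit:
{"method": "move_arm", "body": {"steps": [[0.5, 0, 0, -8, 0, 0, 0], [0.5, -1, 0, -16, 0, 0, 0], [0.5, -1, 0, -24, 0, 0, 0], [0.5, -1, 0, -31, 0, 0, 0], [0.5, -1, 0, -31, 0, 0, 0]]}}

```text
clock: 20.12
position: [700.2, -78.2, 296.4]
ee_rot: [-0.636, 0.767, -0.065, 0.055]
contact_force: [0.1, -0.2, -0.6]
gripper_width: 64.1
```

```bash
python3 - <<'E'
from ik import *
h=np.array([697,-77,338]);T=tool(-np.pi/2,np.radians(10))
rem(h+T.apply([0,0,19]),T)
w=optics.get_image("wrist");s=optics.get_image("scene");d=optics.get_image("side")
cv2.imwrite("pics/w19.png",np.hstack([cv2.resize(w["frame"][120:340,140:370],(400,383),interpolation=2),cv2.resize(d["frame"][50:110,152:217],(390,383),interpolation=2)]))
E
```

```text
t 20.12 pos [700.2 -78.2 296.4] F [ 0.1 -0.2 -0.6] w 64.1 j [ 0.14  0.39  0.21  0.06 -1.23 -0.34]
shift [ 0.   0.6 22.9] turn [-0.002 -0.004  0.001]
```

View pics/w19.png

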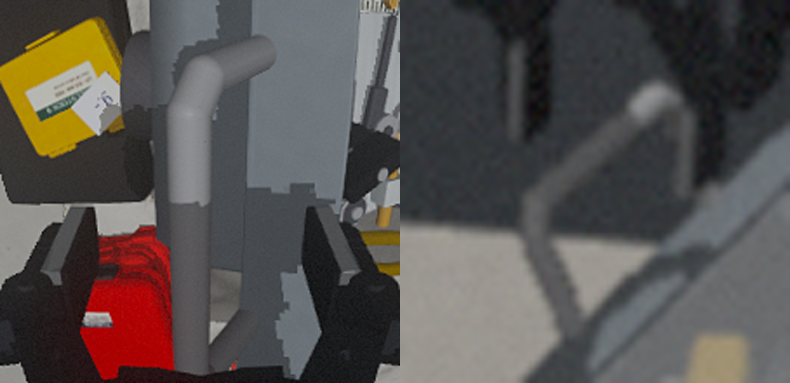

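Emit:
{"method": "move_arm", "body": {"steps": [[-1, 0, 0, 0, 0, 0, 0], [-1, 0, 0, 0, 0, 0, 0], [-1, 0, 0, 0, 0, 0, 0], [-1, 0, 0, 0, 0, 0, 0], [-1, 0, 0, 0, 0, 0, 0]]}}

```text
clock: 20.68
position: [701.8, -78.3, 300.0]
ee_rot: [-0.636, 0.767, -0.067, 0.057]
contact_force: [1.1, -0.3, 0.3]
gripper_width: 9.5
```

Emit:
{"method": "move_arm", "body": {"steps": [[-1, 0, 0, 0, 0, 0, 0], [-1, 0, 0, 0, 0, 0, 0], [-1, 0, 0, 0, 0, 0, 0]]}}

```text
clock: 20.93
position: [701.7, -78.3, 300.0]
ee_rot: [-0.636, 0.767, -0.067, 0.057]
contact_force: [1.8, -0.3, 1.2]
gripper_width: 9.3
```

```bash
python3 - <<'E'
from ik import *
h=np.array([697,-77,338]);T=tool(-np.pi/2,np.radians(10))
rem(h+T.apply([0,0,19]),T)
w=optics.get_image("wrist");cv2.imwrite("pics/w20.png",cv2.resize(w["frame"][120:340,140:370],None,fx=2.5,fy=2.5,interpolation=2))
E
```

```text
t 20.93 pos [701.7 -78.3 300. ] F [ 1.8 -0.3  1.2] w 9.3 j [ 0.14  0.38  0.21  0.06 -1.23 -0.34]
shift [-1.5  0.7 19.2] turn [-0.001  0.002  0.   ]
```

View pics/w20.png

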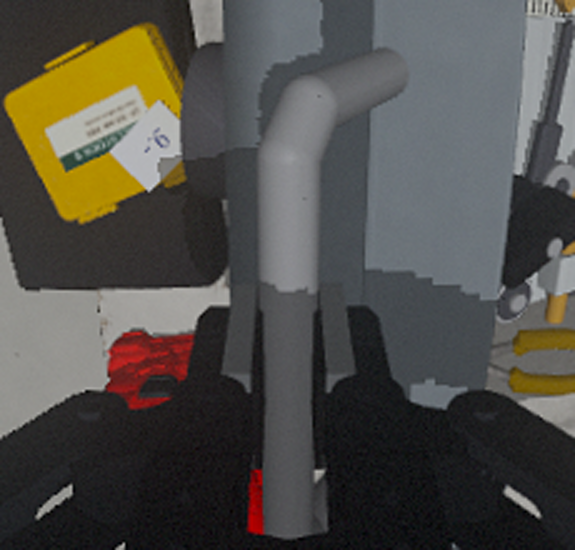

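```bash
cat > arc.py <<'E'
from ik import *
xm=Mz()@np.array([1,0,0.])
def B(th): a=np.pi+a35-th; return 187*(np.cos(a)*xm+np.array([0,0,np.sin(a)]))
def rows(t0,t1,n=5):
    for i in range(1,n+1): print(np.round(B(t0+(t1-t0)*i/n)-B(t0),1).tolist())
if __name__=="__main__":
    import sys
    ts=list(map(float,sys.argv[1:]))
    for a,b in zip(ts,ts[1:]): print(a,b); rows(a,b)
E
python3 arc.py 2.53 2.13 1.63 1.13 0.73 0.43 0.23 0.11 0.0
```

```text
2.53 2.13
[-14.0, 2.6, 4.5]
[-28.3, 5.3, 7.9]
[-42.9, 8.0, 10.1]
[-57.5, 10.8, 11.2]
[-72.2, 13.5, 11.0]
2.13 1.63
[-18.3, 3.4, -1.9]
[-36.3, 6.8, -5.6]
[-53.8, 10.1, -11.2]
[-70.7, 13.2, -18.5]
[-86.8, 16.3, -27.5]
1.63 1.13
[-15.1, 2.8, -10.6]
[-29.2, 5.5, -22.6]
[-42.0, 7.9, -36.1]
[-53.4, 10.0, -50.7]
[-63.3, 11.8, -66.5]
1.13 0.73
[-6.8, 1.3, -13.3]
[-12.5, 2.3, -27.1]
[-17.1, 3.2, -41.3]
[-20.6, 3.9, -55.8]
[-22.9, 4.3, -70.6]
0.73 0.43
[-1.0, 0.2, -11.2]
[-1.3, 0.2, -22.4]
[-1.0, 0.2, -33.6]
[0.0, -0.0, -44.8]
[1.7, -0.3, -55.9]
0.43 0.23
[1.5, -0.3, -7.3]
[3.2, -0.6, -14.6]
[5.3, -1.0, -21.8]
[7.6, -1.4, -28.9]
[10.2, -1.9, -35.9]
0.23 0.11
[1.7, -0.3, -4.1]
[3.5, -0.7, -8.2]
[5.4, -1.0, -12.3]
[7.3, -1.4, -16.3]
[9.4, -1.8, -20.3]
0.11 0.0
[2.0, -0.4, -3.6]
[4.0, -0.8, -7.1]
[6.2, -1.2, -10.6]
[8.4, -1.6, -14.1]
[10.7, -2.0, -17.5]
```

Emit:
{"method": "move_arm", "body": {"steps": [[-1, -14, 2.6, 4.5, 0, 0, 0], [-1, -28, 5.3, 8, 0, 0, 0], [-1, -43, 8, 10, 0, 0, 0], [-1, -57.5, 10.8, 11, 0, 0, 0], [-1, -72, 13.5, 11, 0, 0, 0]]}}

```text
clock: 21.4
position: [629.6, -64.6, 310.9]
ee_rot: [-0.636, 0.767, -0.068, 0.058]
contact_force: [2.5, -0.3, -2.5]
gripper_width: 9.4
```

```bash
cat > c2.py <<'E'
from ik import *
import sys
s=readout.read_state(); print(s["position"].round(1),s["contact_force"].round(1),s["wrist_torque"].round(1),s["gripper_width"],s["joints"].round(2))
b=optics.get_image("wrist");d=optics.get_image("side");
cv2.imwrite("pics/%s.png"%sys.argv[1],np.hstack([cv2.resize(b["frame"],(400,300)),cv2.resize(d["frame"][30:260,80:340],(400,354))[:300]]))
E
python3 c2.py a1
```

```text
[629.6 -64.6 310.9] [ 2.5 -0.3 -2.5] [-0.1 -0.7 -0. ] 9.438715500353323 [ 0.19  0.25  0.04  0.07 -1.2  -0.39]
```

View pics/a1.png

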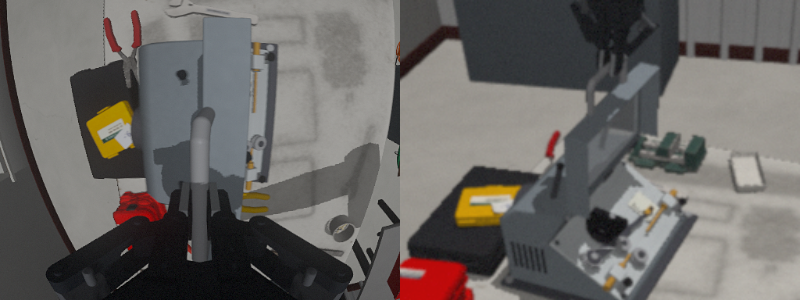

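Works, the hood is now about vertical and forces are small.

Emit:
{"method": "move_arm", "body": {"steps": [[-1, -18.3, 3.4, -1.9, 0, 0, 0], [-1, -36.3, 6.8, -5.6, 0, 0, 0], [-1, -53.8, 10, -11, 0, 0, 0], [-1, -70.7, 13.2, -18.5, 0, 0, 0], [-1, -87, 16.3, -27.5, 0, 0, 0]]}}

```text
clock: 21.92
position: [543.7, -48.3, 284.4]
ee_rot: [-0.636, 0.766, -0.068, 0.058]
contact_force: [4.5, -0.5, -3.3]
gripper_width: 9.4
```

```bash
python3 c2.py a2
```

```text
[543.7 -48.3 284.4] [ 4.5 -0.5 -3.3] [-0.4 -1.1 -0. ] 9.422983078487508 [ 0.25  0.1  -0.21  0.08 -1.1  -0.47]
```

View pics/a2.png

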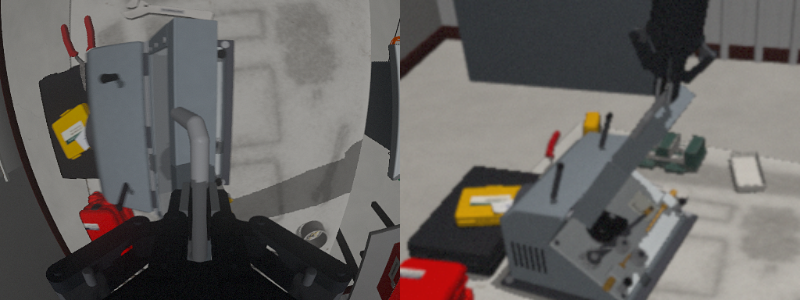

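Emit:
{"method": "move_arm", "body": {"steps": [[-1, -15, 2.8, -10.6, 0, 0, 0], [-1, -29, 5.5, -22.6, 0, 0, 0], [-1, -42, 7.9, -36, 0, 0, 0], [-1, -53.4, 10, -50.7, 0, 0, 0], [-1, -63.3, 11.8, -66.5, 0, 0, 0]]}}

```text
clock: 22.43
position: [480.6, -36.3, 217.0]
ee_rot: [-0.636, 0.766, -0.068, 0.058]
contact_force: [7.5, -2.5, -3.8]
gripper_width: 9.1
```

```bash
python3 c2.py a3
```

```text
[480.6 -36.3 217. ] [ 7.5 -2.5 -3.8] [-1.  -2.3 -0.1] 9.116941229738616 [ 0.32  0.03 -0.47  0.11 -0.92 -0.56]
```

View pics/a3.png

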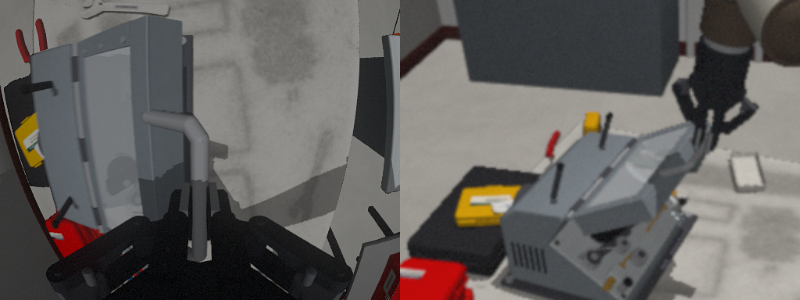

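Emit:
{"method": "move_arm", "body": {"steps": [[-1, -6, 1.3, -13.3, 0, 0, 0], [-1, -11.5, 2.3, -27, 0, 0, 0], [-1, -15.5, 3.2, -41, 0, 0, 0], [-1, -18.5, 3.6, -55.8, 0, 0, 0], [-1, -20.5, 3.8, -70.6, 0, 0, 0]]}}

```text
clock: 22.95
position: [459.8, -32.3, 145.9]
ee_rot: [-0.636, 0.767, -0.067, 0.058]
contact_force: [-4.8, 3.6, 2.6]
gripper_width: 9.3
```

```bash
python3 c2.py a4
```

```text
[459.8 -32.3 145.9] [-4.8  3.6  2.6] [1.1 1.6 0.1] 9.260412604635198 [ 0.35  0.06 -0.64  0.13 -0.72 -0.63]
```

View pics/a4.png

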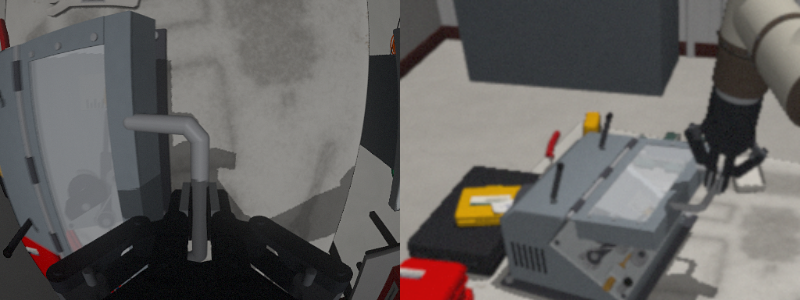

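Emit:
{"method": "move_arm", "body": {"steps": [[-1, -1.5, 0.2, -11, 0, 0, 0], [-1, -2, 0.2, -22, 0, 0, 0], [-1, -1.5, 0.2, -33.5, 0, 0, 0], [-1, -0.5, 0, -45, 0, 0, 0], [-1, 1, -0.2, -56, 0, 0, 0]]}}

```text
clock: 23.47
position: [462.9, -32.7, 91.1]
ee_rot: [-0.636, 0.766, -0.068, 0.059]
contact_force: [6.1, -5.0, 2.2]
gripper_width: 9.1
```

```bash
python3 c2.py a5
```

```text
[462.9 -32.7  91.1] [ 6.1 -5.   2.2] [-1.7 -1.9 -0.4] 9.111898892073798 [ 0.34  0.15 -0.73  0.17 -0.54 -0.67]
```

View pics/a5.png

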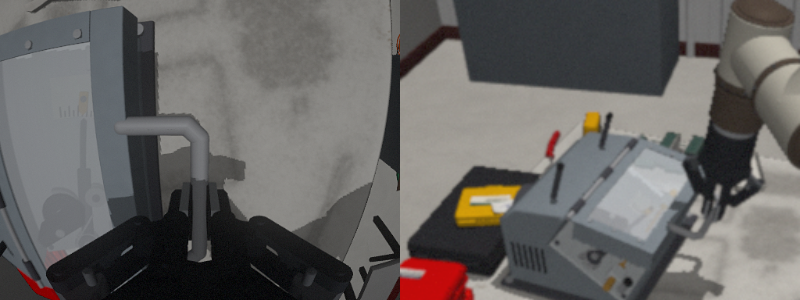

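Emit:
{"method": "move_arm", "body": {"steps": [[-1, 2, -0.3, -7, 0, 0, 0], [-1, 4, -0.6, -14.5, 0, 0, 0], [-1, 6, -1, -22, 0, 0, 0], [-1, 8.5, -1.4, -29, 0, 0, 0], [-1, 11, -1.9, -36, 0, 0, 0]]}}

```text
clock: 23.98
position: [474.7, -34.8, 55.2]
ee_rot: [-0.636, 0.766, -0.069, 0.059]
contact_force: [8.4, -9.0, 4.5]
gripper_width: 9.3
```

```bash
python3 c2.py a6
```

```text
[474.7 -34.8  55.2] [ 8.4 -9.   4.5] [-2.7 -2.6 -0.5] 9.29533297618126 [ 0.32  0.23 -0.76  0.21 -0.43 -0.69]
```

View pics/a6.png

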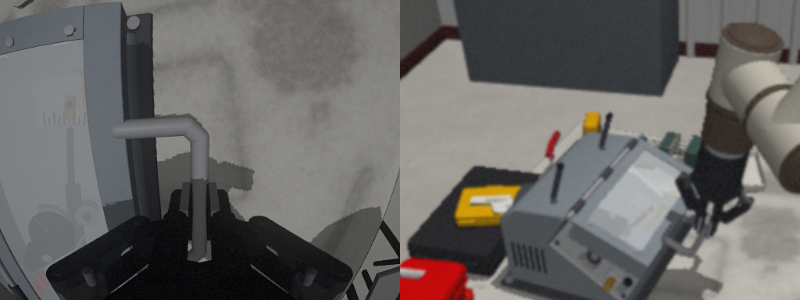

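Emit:
{"method": "move_arm", "body": {"steps": [[-1, 2, -1, -4, 0, 0, 0], [-1, 4, -1.5, -8, 0, 0, 0], [-1, 6, -2, -12, 0, 0, 0], [-1, 8, -2.5, -16, 0, 0, 0], [-1, 10, -3, -20, 0, 0, 0]]}}

```text
clock: 24.5
position: [485.3, -36.8, 35.4]
ee_rot: [-0.636, 0.766, -0.069, 0.06]
contact_force: [7.4, -2.6, 4.5]
gripper_width: 9.1
```

```bash
python3 c2.py a7
```

```text
[485.3 -36.8  35.4] [ 7.4 -2.6  4.5] [-0.8 -2.3 -0.3] 9.066844772875605 [ 0.31  0.28 -0.77  0.23 -0.37 -0.7 ]
```

View pics/a7.png

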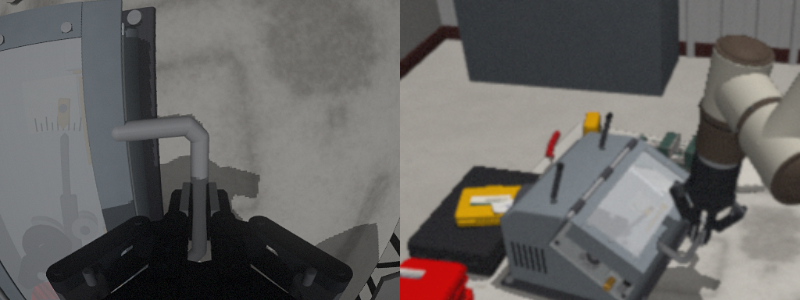

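Emit:
{"method": "move_arm", "body": {"steps": [[-1, 2, -0.4, -3.5, 0, 0, 0], [-1, 4, -0.8, -7, 0, 0, 0], [-1, 6, -1.2, -10.5, 0, 0, 0], [-1, 8.4, -1.6, -14, 0, 0, 0], [-1, 8.4, -1.6, -14, 0, 0, 0]]}}

```text
clock: 25.02
position: [493.9, -38.7, 22.5]
ee_rot: [-0.637, 0.766, -0.069, 0.06]
contact_force: [4.1, -4.7, 13.5]
gripper_width: 8.9
```

```bash
python3 c2.py a8
```

```text
[493.9 -38.7  22.5] [ 4.1 -4.7 13.5] [-1.3 -1.7 -0.1] 8.88593890518988 [ 0.3   0.32 -0.77  0.25 -0.33 -0.71]
```

View pics/a8.png

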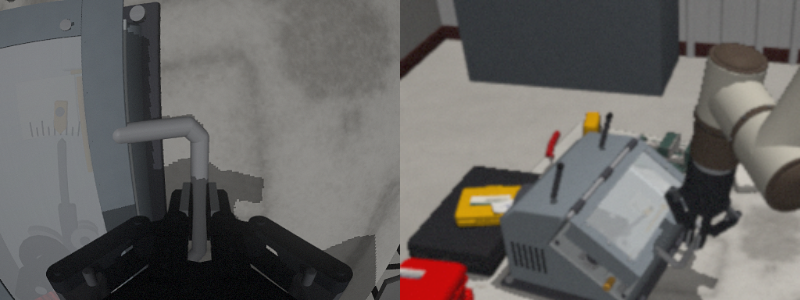

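Emit:
{"method": "move_arm", "body": {"steps": [[-1, 1, -0.2, -1.5, 0, 0, 0], [-1, 2, -0.4, -3, 0, 0, 0], [-1, 2, -0.4, -3, 0, 0, 0], [-1, 2, -0.4, -3, 0, 0, 0]]}}

```text
clock: 25.45
position: [494.2, -38.9, 22.2]
ee_rot: [-0.637, 0.766, -0.069, 0.06]
contact_force: [-16.1, 6.3, 47.9]
gripper_width: 9.1
```

Emit:
{"method": "move_arm", "body": {"steps": [[-1, -1.5, 0.3, 2.5, 0, 0, 0], [-1, -1.5, 0.3, 2.5, 0, 0, 0], [-0.3, -1.5, 0.3, 2.5, 0, 0, 0], [-0.3, -1.5, 0.3, 2.5, 0, 0, 0], [-0.3, -1.5, 0.3, 2.5, 0, 0, 0]]}}

```text
clock: 25.87
position: [487.5, -40.4, 18.1]
ee_rot: [-0.636, 0.767, -0.066, 0.054]
contact_force: [-0.5, 0.6, 0.0]
gripper_width: 29.8
```

```bash
python3 c2.py a9; python3 - <<'E'
from h import *
print(R.from_quat(readout.read_state()["ee_rot"]).as_matrix()[:,2])
E
```

```text
[487.5 -40.4  18.1] [-0.5  0.6  0. ] [0.1 0.4 0. ] 29.77146718330329 [ 0.3   0.32 -0.77  0.24 -0.33 -0.71]
[ 0.16799747 -0.03180362 -0.98527427]
```

View pics/a9.png

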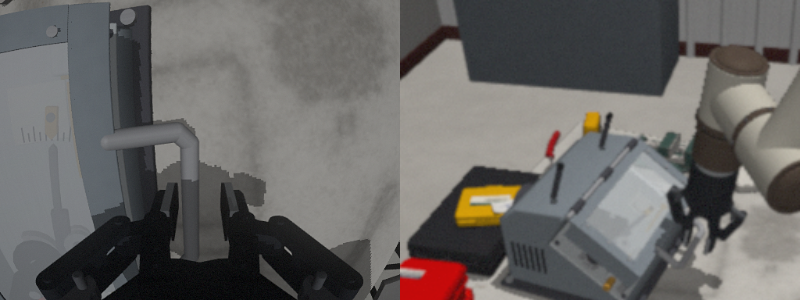

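Emit:
{"method": "move_arm", "body": {"steps": [[-0.3, 1, -0.2, 6, 0, 0, 0], [-0.3, 0, 0, 16, 0, 0, 0], [-0.3, -2, 0.5, 28, 0, 0, 0], [-0.3, -4, 1, 42, 0, 0, 0], [-0.3, -7, 1.5, 58, 0, 0, 0]]}}

```text
clock: 26.38
position: [481.6, -38.3, 77.4]
ee_rot: [-0.636, 0.767, -0.066, 0.055]
contact_force: [0.7, 0.1, -0.5]
gripper_width: 29.8
```

```bash
python3 c2.py a10
```

```text
[481.6 -38.3  77.4] [ 0.7  0.1 -0.5] [ 0.   0.3 -0. ] 29.804481917323113 [ 0.31  0.2  -0.7   0.16 -0.52 -0.63]
```

View pics/a10.png

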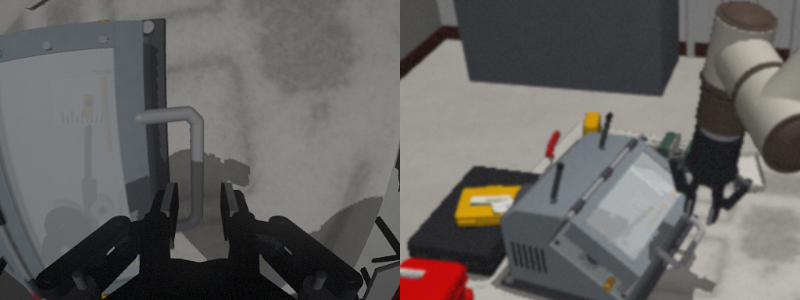

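Clear of the bar. Back away and check everything.

Emit:
{"method": "move_arm", "body": {"steps": [[-0.3, -10, 5, 35, 0, 0, 0], [-0.3, -25, 10, 70, 0, 0, 0], [-0.3, -40, 15, 105, 0, 0, 0], [-0.3, -40, 15, 130, 0, 0, 0], [-0.3, -40, 15, 130, 0, 0, 0]]}}

```text
clock: 26.9
position: [445.2, -22.1, 212.9]
ee_rot: [-0.636, 0.766, -0.069, 0.062]
contact_force: [0.5, -0.9, -0.4]
gripper_width: 30.1
```

```bash
python3 - <<'E'
from ik import *
w=optics.get_image("wrist");w=optics.get_image("wrist");s=optics.get_image("scene");d=optics.get_image("side")
np.save("w21.npy",{k:w[k] for k in w if k!="frame"},allow_pickle=True)
print(readout.read_state()["contact_force"].round(1))
cv2.imwrite("pics/w21.png",cv2.resize(w["frame"][40:300,0:400],None,fx=2,fy=2,interpolation=2))
cv2.imwrite("pics/e.png",np.hstack([cv2.resize(s["frame"],(400,300)),cv2.resize(d["frame"][30:330,100:400],(400,400))[:300]]))
for nm in ["pointer_tip","set_mark","hood_handle"]: print(nm,[(x["uv"],x["conf"]) for x in nets.tip_of(nm,w)[:2]])
E
```

```text
[-0.6  0.  -0.2]
pointer_tip []
set_mark []
hood_handle [([242.3, 161.5], 0.59)]
```

View pics/w21.png

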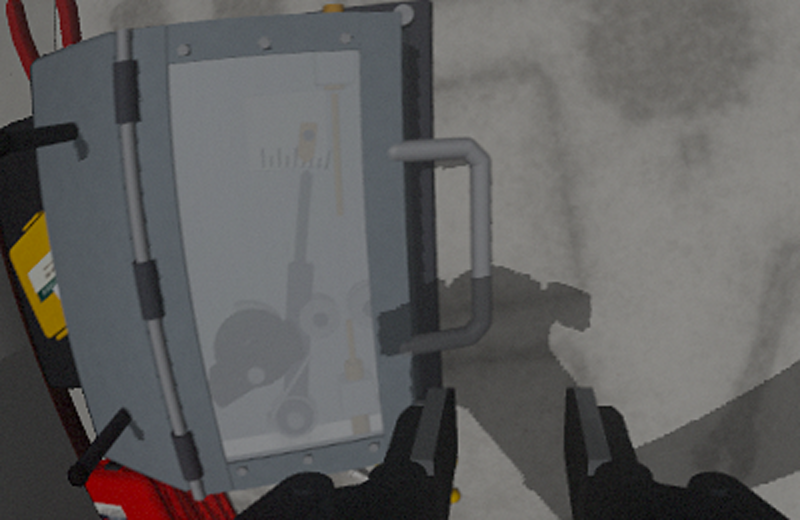

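View pics/e.png

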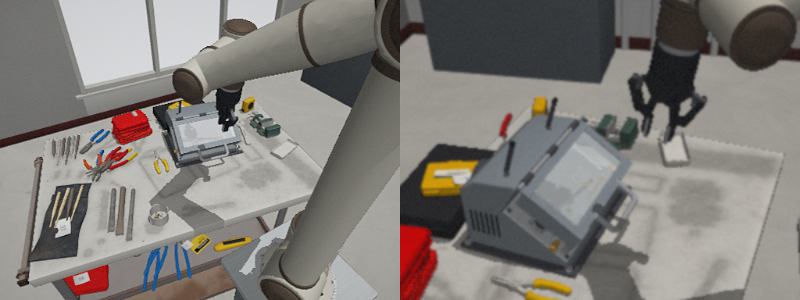

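```bash
python3 - <<'E'
from ik import *
w=optics.get_image("wrist");s=optics.get_image("scene");d=optics.get_image("side")
f=[cv2.resize(p["frame"][y:y+50,x:x+65],(390,300),interpolation=2) for p,x,y in((s,235,175),(d,230,150))]
cv2.imwrite("pics/f.png",np.hstack(f))
for p,x,y in((s,235,175),(d,230,150)): print(proj(p,[483,-37,55]),proj(p,[483,-37,55])-[x,y])
print(wproj(w,[483,-37,55]))
E
```

```text
[277.48897209 201.58249935] [42.48897209 26.58249935]
[272.12936489 189.51890038] [42.12936489 39.51890038]
[240.82548691 160.4857175 ]
```

View pics/f.png

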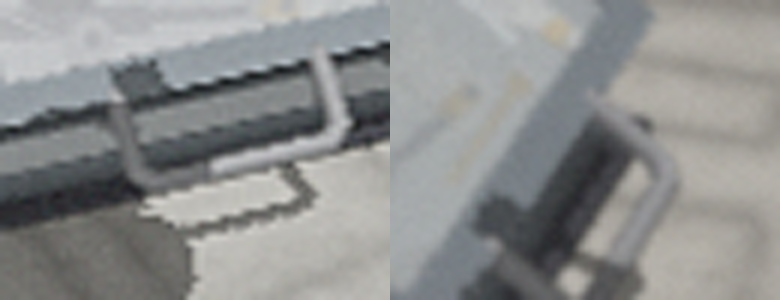

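```bash
python3 - <<'E'
from ik import *
w=optics.get_image("wrist");s=optics.get_image("scene");d=optics.get_image("side")
m=Mz().T
X,r=trir([wray(w,(240,160)),rays(s,(275,201.7)),rays(d,(271.5,187))]);print(X,r)
H=np.array([633,-65,162]);v=m@(X-H);print(v,np.hypot(v[0],v[2]),np.degrees(np.arctan2(-v[2],-v[0])))
f=d["frame"][150:210,235:305];cv2.imwrite("pics/g.png",cv2.resize(f,None,fx=9,fy=9,interpolation=2))
E
```

```text
[484.75412996 -35.07505065  58.73556735] [3.0, 6.3, 4.6]
[-151.22083036    2.14500361 -103.26443265] 183.11548975032795 34.32806493755239
```

View pics/g.png

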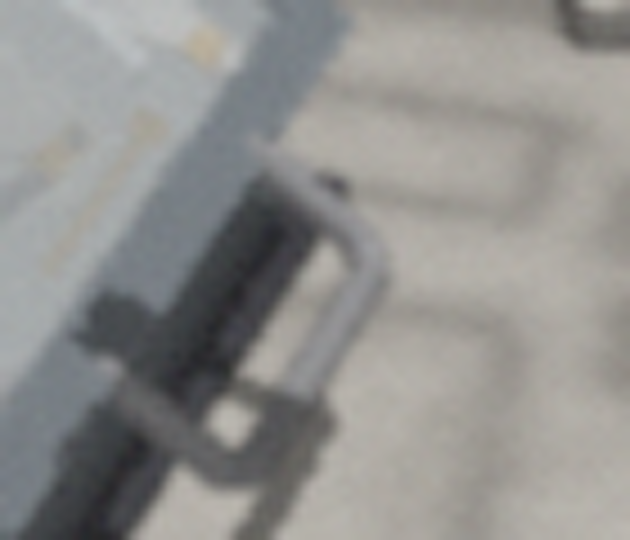

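```bash
python3 - <<'E'
from ik import *
s=readout.read_state();print(s["clock"],s["contact_force"].round(1),np.abs(s["joint_vel"]).max())
print(workorder.job_done())
E
```

```text
27.55 [-0.9 -1.   0.4] 0.004110384904687895
the job is handed in; nothing more can be done
None
```

I turned the tension knob about 2.6 rad clockwise, until the pointer stood level with the index. Then I swung the hood over by its handle, lowered it slowly onto its stops, and let go. I handed the job in at 27.5 s; no verdict came back.

**Pointer:** a close wrist view with the hood still open showed the pointer tip and index tip level to within about 1 mm. An earlier estimate, from a poorer view, put the pointer about 1 mm low. With the hood shut, the two still looked level through the window.

**Hood:** it stopped hard, moving less than 0.5 mm under about 50 N when I commanded 3 mm further. After release, the handle's position in the cameras gave about 34.3° against the nominal 35°. The cameras disagreed by 3–6 mm at the handle, so that check can't settle the 0.03 rad limit by itself.

**What went wrong:**
- **Knob grip:** the arm could not line up exactly with the knob, so I gripped it about 7° off its axis. Side forces stayed around 10 N.
- **Handle grasp:** the first try closed on nothing, because the fingertips end about 20 mm short of the reported tool point. I went lower and it held on the second try.

**The rest:** the robot was clear of everything and still at the end. I never brought the arm near the wrench, pliers or tin, and they showed no movement in the pictures; I did not measure their positions.

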